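# Lock out the press isolator

## Task

Isolate the press for servicing: swing the lever handle of the sloping isolator box round to off, until the hole in the lever lies over the bore of the pin holder, then take the lockout pin from its stand and push it through the lever into the holder, past its spring plunger, fully home with its head down on the lever. Leave the pin there, and do not disturb the mortar, the beaker and the petri dish that stand round the box.

Things in the scene. Friction and masses are not known exactly. Their poses are not given: they have to be found in the camera images.
- isolator: Grey isolator box fixed to the worktop, 260 wide, 186 deep, 30 mm high in front and 135 at the back; its panel slopes up away from the robot at 30 deg to the level and carries a lever and a pin holder. Origin: centre of its underside; own x points to its back.
- handle (a joint): Angle of the box's lever (rad). 0: it points straight up the slope (on; it starts between 0 and 0.4). It grows as the lever swings anticlockwise, seen facing the panel, to the robot's left. 1.571: off, the lever's hole exactly over the holder's bore. No detent there: it overtravels to a stop at 1.95. Friction (0.3 Nm) holds it wherever it is left.
- handle_hinge (a point): Point on the lever's turning axis, half-way through the lever, a flat dark steel bar 10 thick whose underside is 46 mm and top 56 mm above the panel. Own z: out of the panel along the axis; own x: straight up the slope; own y: left across the panel. It does not turn with the lever.
- handle_knob (a point): Centre of the upright black knob at the lever's end, 150 mm from the axis: a cylinder 24 mm across and 42 mm long, square to the panel, fixed to the lever. Own z: out of the panel; own x: along the lever, away from the axis.
- handle_hole (a point): Centre of the hole through the lever (20 mm across, in a part 44 mm wide), at the lever's top face, 75 mm from the axis.
- holder_mouth (a point): Centre of the bore's mouth in the top of the pin holder, a fixed aluminium post 46 x 46 and 42 mm high on the panel. Bore 17 mm across with 3 mm lead-in, 42 mm deep; the lever passes 4 mm above it. Own z: out of the panel along the bore, 30 deg from vertical; own x: up the slope. With the pin home, its head's centre is 32 mm above this point.
- pin_head (a point): Centre of the lockout pin's black head, a cylinder 28 mm across and 36 mm long. Own z: along the pin, out of the head's free end. Below the head a steel shaft 14 mm across and 52 mm long with a groove and a 9 mm tapered tip. About 120 g (84 to 168), 88 mm long in all. At the start the pin stands upright in its stand, head up, its shoulder on the stand's top.
- pin_stand: Fixed aluminium block 64 x 64 mm, 58 mm high, on an 80 mm rubber foot, with an upright 16 mm hole for the pin in the middle of its top; origin at the centre of its underside.
- mortar_b: White mortar, 98 across and 45 mm high, a bystander on the far side of the box from the pin stand; origin at the centre of its underside.
- beaker_b: Clear beaker, 73 across and 94 mm high, a bystander to the right of the box (the nearer of two alike; the other stands far back); origin at the centre of its underside.
- dish_b: Clear petri dish, 91 across and 16 mm high, a bystander behind and to the left of the box; origin at the centre of its underside.
- plunger_nose (a point): Round nose of the spring plunger in the holder's side that faces down the slope (a barrel with a small black button): it presses into the bore 16 mm below the mouth. The pin pushes it aside (10 N sideways at most), and it snaps into the pin's groove when the pin is home.

How it is judged:
By the outcome, as a careful person would: the job done as asked, in the order asked, and still so for the second after the job is handed in, with the robot touching nothing.
It also fails if it takes over 64 s, if anything falls off the work surface, if the arm or the gripper's body presses on something with over 40 N, if the wrist force passes 120 N, or if a joint passes its speed limit or range.

## Robot

A 6-joint arm with a two-finger parallel gripper is mounted at the origin on a cart in front of the work surface, level with it; the furniture and walls round the work are solid. World frame = base frame: x ahead of the robot, y to its left, z up, the work surface at z = 0. Lengths are in m, angles in degrees, forces in N, time in s.
With the tool pointing down it reaches from about 0.25 to 0.725 m from the base axis. Payload 9.7 kg.
Tool frame: the origin (TCP) lies on the centre line of the jaws, within the pads' length; the fingertips stand tip_reach ahead of it and the grasp point (between the pads) lies 2 mm behind it (tip_reach is the distance from the TCP to the fingertips, in m); z points along the fingers, y is the direction in which the jaws open and shut (so a half turn about z gives the same grasp; the last joint's range is limited). The gripper opens to 85 mm and grips with 20 to 120 N. Pads are 22 mm wide; open, the fingers measure 114 mm over their backs; the gripper's body (76 mm by 85 mm) begins 54 mm behind the grasp point. The pads swing forward as they close: fully open they stand 13 mm farther back than shut.
Start: joints at [0, 4.979, 10.078, 95.1, 0, 90], TCP at [0.55, -0, 0.248] pointing down, gripper open.
Joint ranges: [-179.16, 179.16], [-48.56, 103.87], [-65.8, 70.77], [-126.05, 130.52], [-82.76, 87.17], [-180, 180]. Speed limits (degrees/s): [127.2, 127.2, 147.25, 180, 180, 180].

## Interface

Orientations are given as [roll, pitch, yaw] about the fixed x, y, z axes, in that order (R = Rz(yaw) Ry(pitch) Rx(roll)).
In Python, from workcell import get_obs, camera, calibration, job_done, tip_reach gives the robot as it stands.
- The arm moves only by the tool apply_moves, never from a script. Its argument "rows" is a list of rows, each a list of 7 numbers: the shift along the world's x, y, z in mm, then the turn, a rotation vector about the world's x, y, z in degrees, then the closure, from 0 (fully open) to 1 (shut). A call has 1 to 20 rows; each row shifts and turns the commanded pose from where the row before left it; what a row does not reach is not made up. A row lasts 1/8 s, in which the tool goes at most 62.5 mm and 10.7 degrees, less where a joint would pass 70% of its speed; a pose out of reach is approached as far as the arm can. A call with a gripper value outside its range is refused whole. The fingers move at their own pace and stop on an object; "grip_force" is the grip in N (left out, the last holds). Time passes only in rows, so rows that do not move let the fingers close. It gives the time, the measured TCP pose, the force and the opening at its end, in the units of the state.
- get_obs(): the state, without advancing time (a new reading comes with each control period).
- camera(name): name is "scene" or "side" or "wrist"; returns the picture (384x512x3 uint8, red, green, blue); there is no depth.
- calibration(name): a dict with "intrinsics" (3x3 intrinsics, pixels), "T" (4x4, takes a point from camera to world coordinates); the wrist camera has in their place "mount" (4x4, takes a point from camera to tool coordinates, whose origin is the TCP and whose axes are the flange's). Camera axes: x right, y down, z forward; pixel columns grow to the right and rows downward; lengths in m; the calibration is good to about 2 mm. A picture is of the moment at which its call begins: read the wrist's pose just before it. calibration takes no time and is no camera call.
- job_done(): hands the job in, once; it reports no verdict.
The state is a dict: "time": time; "q": joint angles; "qd": joint speeds; "joint_efforts": joint torques, N m; "ee_pos": TCP position; "tcp_rot": TCP orientation; "wrist_force": force on the tool from outside, world axes, zero at the start; "torque": the same for the moment, N m; "opening": finger opening in m.
Only numpy, scipy, OpenCV 4.12 (cv2) and the standard library are available. Lean on these libraries where they do the work, as an engineer would, in place of code of your own. Each camera call takes 0.05 s, during which the arm holds its last target.

## Working session

There is one attempt and no reset: what is moved stays moved. The work goes in short steps, Python scripts to look and compute and a tool call to move; the robot and the scene stay as the last step left them, time stands still between calls to the robot, and variables do not carry over. Pictures are saved under pics/ and viewed, and the job is handed in when it is done.

Besides the shell and the picture viewer there is one more tool, called after "Emit:" by a JSON object that holds its "method" and its "body", one argument or row to a line. apply_moves: Moves the arm, as the interface text tells. Its arguments: {"type":"object","properties":{"rows":{"type":"array","items":{"type":"array","items":{"type":"number"}}},"grip_force":{"type":"number"}},"required":["rows"]}

```bash
ls; mkdir -p pics; python3 - <<'E'
from workcell import get_obs, camera, calibration, tip_reach
import cv2, numpy as np
np.set_printoptions(precision=4,suppress=True)
print(tip_reach, get_obs())
for n in ["scene","side","wrist"]:
    im=camera(n); cv2.imwrite(f"pics/{n}0.png",im[:,:,::-1]); print(n,calibration(n))
E
```

```text
pics
0.017 {'time': 0.0, 'q': array([ 0.0018,  5.0112, 10.0332, 95.0987,  0.0019, 90.0003]), 'qd': array([-0.1082,  0.0306,  0.0137, -0.027 , -0.0455,  0.0192]), 'joint_efforts': array([  0.0008, -52.0392,  46.4803,   0.0164,   0.    ,  -0.0001]), 'ee_pos': array([0.5498, 0.    , 0.2476]), 'tcp_rot': array([-179.9233,   -0.0019,   90.0015]), 'wrist_force': array([-0.6869, -0.3232, -0.3481]), 'torque': array([-0.0209,  0.0203,  0.0084]), 'opening': 0.08538918543101295}
scene {'intrinsics': array([[410.0565,   0.    , 258.9039],
       [  0.    , 410.0565, 189.2836],
       [  0.    ,   0.    ,   1.    ]]), 'T': array([[ 0.5971, -0.4241,  0.6809, -0.2769],
       [-0.8018, -0.2905,  0.5221, -0.6245],
       [-0.0236, -0.8577, -0.5135,  0.7478],
       [ 0.    ,  0.    ,  0.    ,  1.    ]])}
side {'intrinsics': array([[385.7348,   0.    , 256.5269],
       [  0.    , 385.7348, 192.7668],
       [  0.    ,   0.    ,   1.    ]]), 'T': array([[ 0.9935, -0.0426,  0.1058,  0.4499],
       [-0.1118, -0.5489,  0.8284, -0.9466],
       [ 0.0228, -0.8348, -0.5501,  0.7641],
       [ 0.    ,  0.    ,  0.    ,  1.    ]])}
wrist {'intrinsics': array([[275.2311,   0.    , 257.6191],
       [  0.    , 275.2311, 187.9149],
       [  0.    ,   0.    ,   1.    ]]), 'mount': array([[-0.0003, -0.9562, -0.2927,  0.0747],
       [ 1.    , -0.0004,  0.0005,  0.0011],
       [-0.0006, -0.2927,  0.9562, -0.1262],
       [ 0.    ,  0.    ,  0.    ,  1.    ]])}
```

View pics/scene0.png

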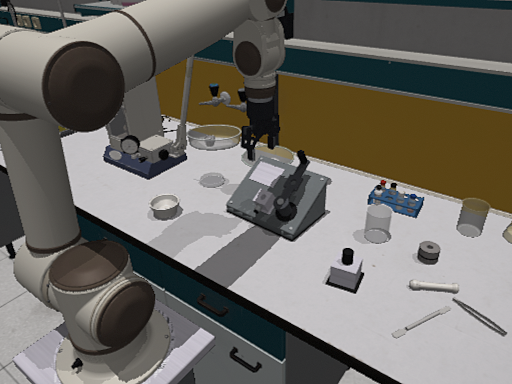

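View pics/side0.png

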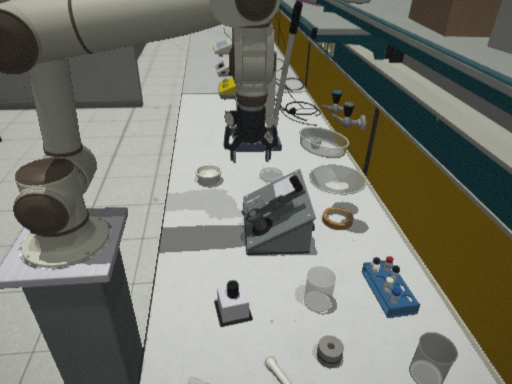

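View pics/wrist0.png

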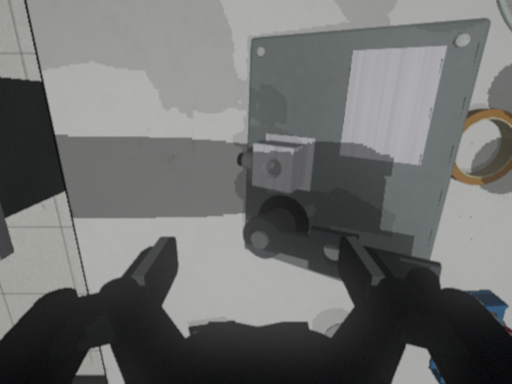

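```bash
python3 - <<'E'
import cv2
def z(n,x0,y0,x1,y1,s):
    im=cv2.imread(f"pics/{n}0.png")[y0:y1,x0:x1]
    im=cv2.resize(im,None,fx=s,fy=s,interpolation=cv2.INTER_CUBIC)
    for k in range(0,x1-x0,10): cv2.putText(im,str(x0+k),(k*s,8),0,0.3,(0,0,255)) if k%20==0 else 0; cv2.line(im,(k*s,10),(k*s,14),(0,0,255))
    for k in range(0,y1-y0,10): cv2.putText(im,str(y0+k),(0,k*s),0,0.3,(0,0,255))
    cv2.imwrite(f"pics/{n}0z.png",im)
z("scene",220,140,375,300,5) if 0 else z("scene",215,140,375,260,5)
z("side",205,160,345,330,4) if 0 else z("side",205,160,335,280,5)
E
```

```text
(no output)
```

View pics/scene0z.png

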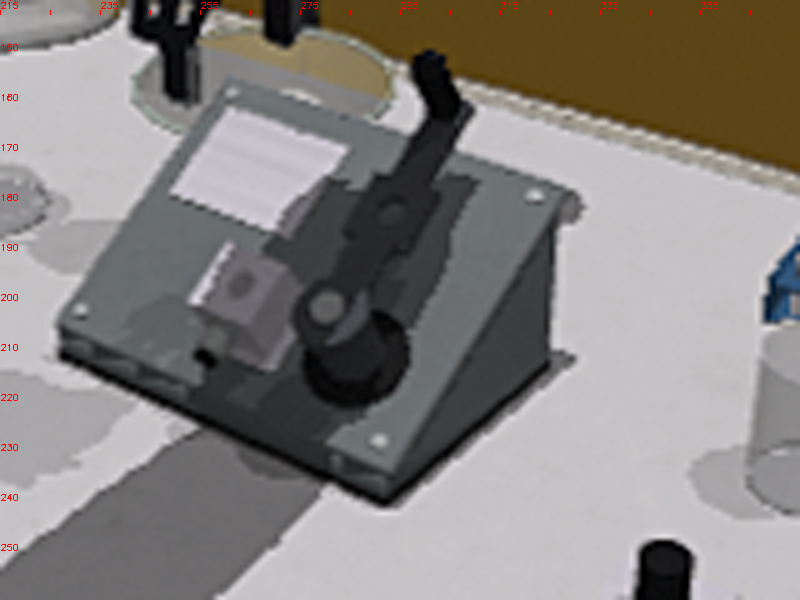

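View pics/side0z.png

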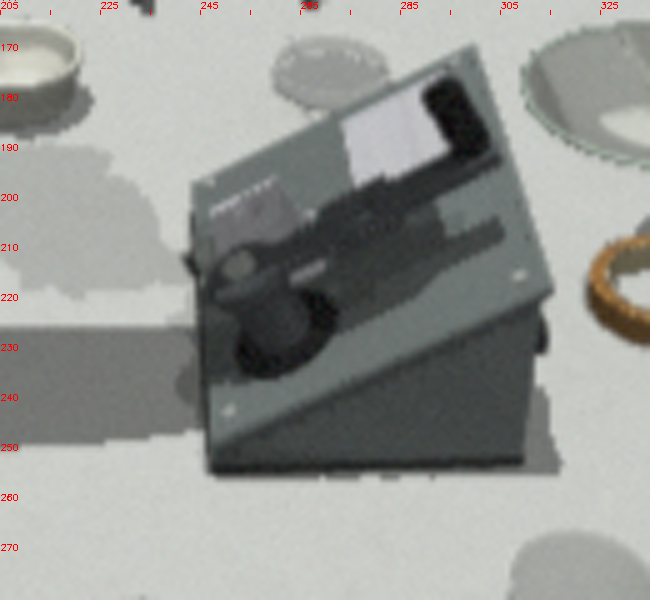

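```bash
cat > h.py <<'E'
import numpy as np, cv2
from scipy.spatial.transform import Rotation as Ro
from scipy.optimize import least_squares
from workcell import get_obs, camera, calibration, tip_reach
np.set_printoptions(precision=4,suppress=True)
def Ttool(o):
    T=np.eye(4);T[:3,:3]=Ro.from_euler('xyz',o['tcp_rot'],degrees=True).as_matrix();T[:3,3]=o['ee_pos'];return T
def cam(n,o=None):
    c=calibration(n)
    return c['intrinsics'], (c['T'] if n!='wrist' else Ttool(o)@c['mount'])
def proj(K,T,P):
    P=np.atleast_2d(P); p=(P-T[:3,3])@T[:3,:3]; p=p@K.T; return p[:,:2]/p[:,2:]
def tri(obs):
    # obs list of (K,T,(u,v))
    f=lambda P:np.concatenate([(proj(K,T,P)[0]-uv) for K,T,uv in obs])
    r=least_squares(f,[0.6,0,0.1]); return r.x,r.fun
def ray(K,T,uv,z):
    d=T[:3,:3]@np.linalg.inv(K)@np.array([*uv,1]); return T[:3,3]+d*(z-T[2,3])/d[2]
def crop(im,name,x0,y0,x1,y1,s):
    im=cv2.resize(im[y0:y1,x0:x1,::-1],None,fx=s,fy=s,interpolation=cv2.INTER_CUBIC)
    for k in range(0,x1-x0,10):
        if k%20==0: cv2.putText(im,str(x0+k),(k*s,8),0,0.3,(0,0,255))
        cv2.line(im,(k*s,10),(k*s,14),(0,0,255),1)
    for k in range(0,y1-y0,10): cv2.putText(im,str(y0+k),(0,k*s+4),0,0.3,(0,0,255))
    cv2.imwrite(name,im)
def panel(p):
    # p: hinge x,y,z, yaw ; returns origin, axes
    R=Ro.from_euler('zy',[0,0]).as_matrix()
    yaw=p[3]; a=np.radians(30)
    Rz=Ro.from_euler('z',yaw).as_matrix()
    ex=Rz@[np.cos(a),0,np.sin(a)]; ey=Rz@[0,1,0]; ez=Rz@[-np.sin(a),0,np.cos(a)]
    return np.array(p[:3]),np.c_[ex,ey,ez]
def feats(p):
    o,R=panel(p); th=p[4]; l=np.array([np.cos(th),np.sin(th),0])
    # heights relative to hinge (51 above the panel)
    return dict(mouth=o+R@[0,.075,-.009], hole=o+R@(.075*l+[0,0,.005]), hinge=o, lev=R@l,R=R)
E
python3 - <<'E'
from h import *
o=get_obs()
C={n:cam(n,o) for n in ["scene","side","wrist"]}
m={'cap':dict(scene=(280,200.6),side=(252.6,212.6),wrist=(260,240)),
'mouth':dict(scene=(263.2,196.6),wrist=(274,168)),
'hole':dict(scene=(294,182.4),wrist=(335,248)),
'knobtop':dict(scene=(300.6,152.4),side=(293,178.4)),
'fr':dict(scene=(292,241),side=(247,254.8)),
'br':dict(scene=(325.6,213),side=(309.6,252)),
}
for k,v in m.items():
    P,r=tri([(*C[n],uv) for n,uv in v.items()]); print(k,P,r)
print(ray(*C['scene'],(227.4,211.6),0))
print('pin head top scene',ray(*C['scene'],(348.2,249),.094),'side',ray(*C['side'],(232.5,284),.094))
E
```

```text
cap [ 0.5533 -0.064   0.11  ] [ 0.0996 -0.222   0.1116  0.1533 -0.0954 -0.0486]
mouth [0.5683 0.0094 0.0889] [-0.3763  0.1012  0.093   0.0992]
hole [ 0.6272 -0.0613  0.1322] [-0.7181  0.5033  0.1962  0.1897]
knobtop [ 0.6624 -0.0624  0.2191] [ 0.0188  0.0621  0.0096 -0.0596]
fr [ 0.5327 -0.12    0.0012] [-0.0826 -0.2048 -0.0464  0.2126]
br [ 0.7142 -0.1301  0.0046] [-0.3092 -0.8034 -0.1586  0.7635]
[0.5426 0.136  0.    ]
pin head top scene [ 0.4842 -0.3145  0.094 ] side [ 0.4803 -0.3154  0.094 ]
```

```bash
python3 - <<'E'
from h import *
im=cv2.imread("pics/side0.png")[:,:,::-1]; crop(im,"pics/side_pin.png",205,270,265,330,8)
im=cv2.imread("pics/scene0.png")[:,:,::-1]; crop(im,"pics/scene_pin.png",320,240,390,300,8)
E
```

```text
(no output)
```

View pics/side_pin.png

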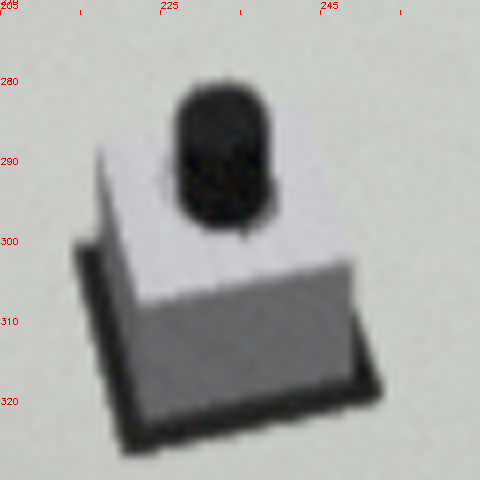

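View pics/scene_pin.png

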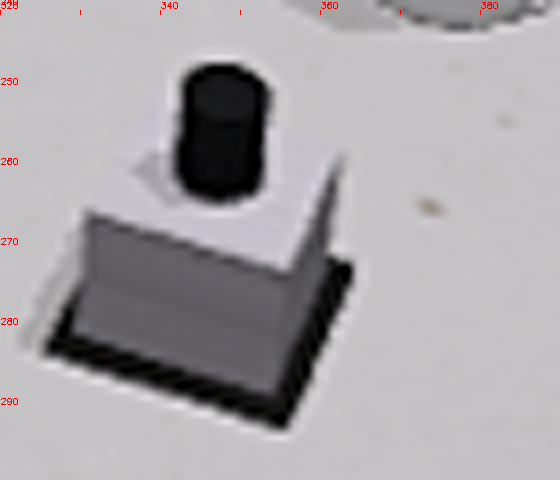

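Emit:
{"method": "apply_moves", "body": {
  "rows": [
    [0,0,30,0,0,0,0],
    [0,0,30,0,0,-10,0],
    [0,-10,10,0,0,-10,0],
    [0,-10,0,0,0,-10,0],
    [0,-10,0,0,0,-10,0],
    [0,-10,0,0,0,-10,0],
    [0,0,0,0,0,-10,0],
    [0,0,0,0,0,-10,0],
    [0,0,0,0,0,-10,0],
    [0,0,0,0,0,-10,0],
    [0,0,0,0,-10,0,0],
    [0,0,0,0,-10,0,0],
    [0,0,0,0,-10,0,0],
    [0,0,0,0,0,0,0],
    [0,0,0,0,0,0,0]
  ]
}}

```text
time: 2.02
ee_pos: [0.5503, -0.0401, 0.3196]
tcp_rot: [180.0, -30.0, 0.0]
wrist_force: [0.7, -0.1, 0.6]
opening: 0.0854
```

```bash
cat > shot.py <<'E'
import sys
from h import *
import pickle
n=sys.argv[1]
o=get_obs(); im=camera('wrist'); pickle.dump((o,im),open(f"pics/{n}.pkl","wb"))
cv2.imwrite(f"pics/{n}.png",cv2.resize(im[:,:,::-1],(768,576)))
print(o['time'],o['ee_pos'],o['tcp_rot'],o['q'],o['wrist_force'],o['opening'])
E
python3 shot.py w1
```

```text
2.025 [ 0.5503 -0.0401  0.3196] [179.987  -29.9772   0.0022] [ -5.4881 -22.0571 -11.8401  70.3526   2.7272 175.2406] [ 0.6628 -0.0993  0.5932] 0.08537302907825653
```

View pics/w1.png

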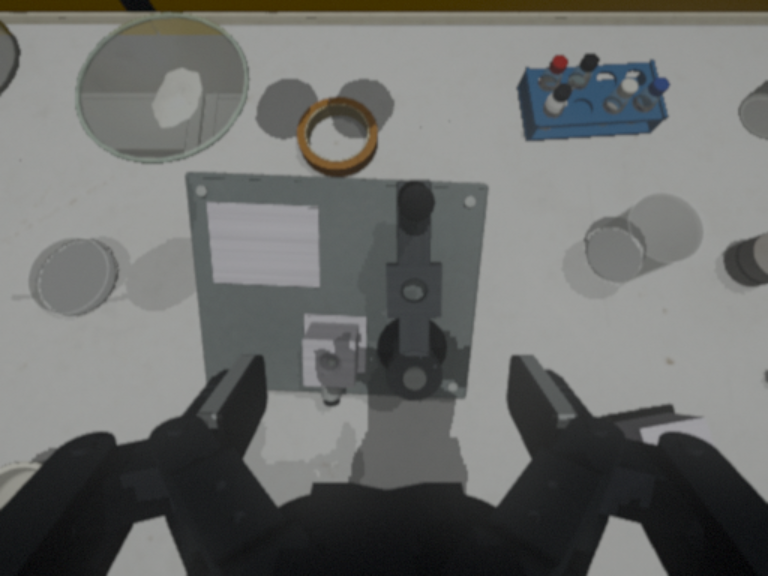

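```bash
python3 - <<'E'
from h import *
import pickle
o,im=pickle.load(open("pics/w1.pkl","rb")); crop(im,"pics/w1z.png",190,115,340,275,5) if 0 else crop(im,"pics/w1z.png",120,110,330,280,3)
crop(im,"pics/w1y.png",195,115,310,275,3) if 0 else crop(im,"pics/w1y.png",195,190,310,275,6)
E
```

```text
(no output)
```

View pics/w1z.png

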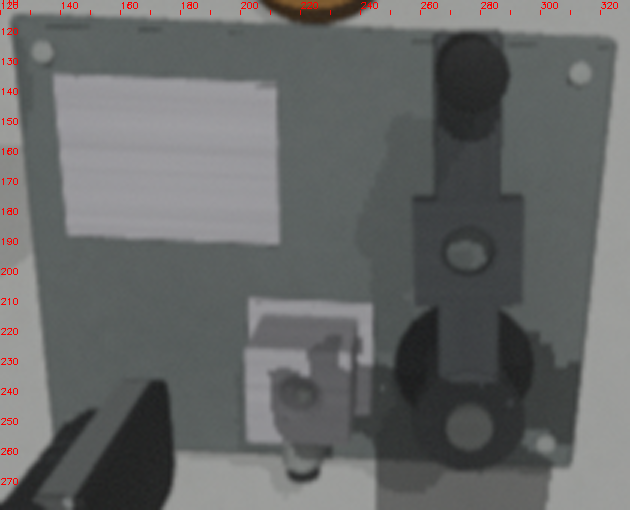

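View pics/w1y.png

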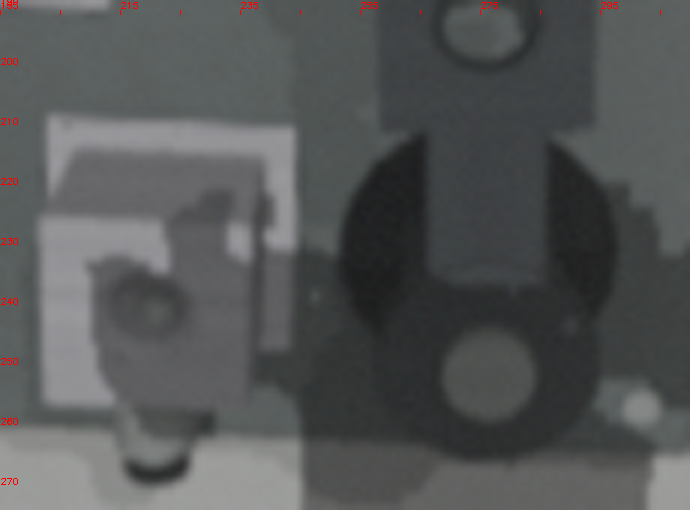

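```bash
cat > fit.py <<'E'
from h import *
import pickle
o1,_=pickle.load(open("pics/w1.pkl","rb"))
o0=dict(ee_pos=np.array([0.5498,0,0.2476]),tcp_rot=np.array([-179.92,0,90.]))
C={'s':cam('scene'),'d':cam('side'),'w0':cam('wrist',o0),'w1':cam('wrist',o1)}
M=[('cap','s',280,200.6),('cap','d',252.6,212.6),('cap','w0',260,240),('cap','w1',276.6,252.4),
('mouth','s',263.2,196.6),('mouth','w0',274,168),('mouth','w1',219.5,241),
('hole','s',294,182.4),('hole','w1',276.3,193.6),
('knob','s',300.6,152.4),('knob','d',293,178.4),('knob','w1',276.7,133.3),
('s_bl','w1',133.7,127.3),('s_br','w1',313.3,134.3),('s_fr','w1',301.7,257.7),
('s_bl','s',261.4,158.6),('s_br','s',322,179),('s_fl','s',231.4,202),('s_fr','s',291,228),
('s_fr','d',250.8,241.8),('s_br','d',308.8,215)]
def pts(p):
    f=feats(p); o,R=panel(p); l=f['lev']; n=R[:,2]
    u,v,hw,hd=p[7:11]
    d=dict(cap=o+n*p[5],mouth=f['mouth'],hole=f['hole'],knob=o+.15*l+n*p[6])
    for k,a,b in(('s_bl',1,1),('s_br',1,-1),('s_fl',-1,1),('s_fr',-1,-1)):
        d[k]=o+R@[u+a*hd,v+b*hw,-.049]
    return d
def res(p):
    d=pts(p); return np.concatenate([proj(*C[c],d[k])[0]-[x,y] for k,c,x,y in M])
p0=[.556,-.064,.104,-.05,0,.01,.045,.06,.05,.12,.09]
r=least_squares(res,p0,loss='soft_l1')
print(r.x); print('rms',np.sqrt(np.mean(res(r.x)**2)))
for m,e in zip(M,res(r.x).reshape(-1,2)): print(m[:2],e)
f=feats(r.x); print(f); print('knob c',pts(r.x)['knob']-f['R'][:,2]*.021,'yawdeg',np.degrees(r.x[3]))
np.save('fit.npy',r.x)
E
python3 fit.py
```

```text
[ 0.5591 -0.0637  0.0985 -0.0427  0.06    0.0133  0.0497  0.0493  0.0754
  0.1192  0.0924]
rms 0.6032487595774497
('cap', 's') [-0.2427 -0.1578]
('cap', 'd') [-0.2227  0.0359]
('cap', 'w0') [0.334  0.8893]
('cap', 'w1') [-0.3732 -0.4498]
('mouth', 's') [-1.13   -0.3514]
('mouth', 'w0') [0.0278 0.3288]
('mouth', 'w1') [ 0.118  -0.0707]
('hole', 's') [-1.5523 -1.0077]
('hole', 'w1') [-0.6127 -0.2234]
('knob', 's') [-0.6194  0.3724]
('knob', 'd') [0.36   0.1181]
('knob', 'w1') [0.5077 1.3254]
('s_bl', 'w1') [ 0.6126 -0.0576]
('s_br', 'w1') [-0.0066 -0.0767]
('s_fr', 'w1') [-0.0259 -0.4966]
('s_bl', 's') [-0.7075 -0.5658]
('s_br', 's') [-0.6401 -0.193 ]
('s_fl', 's') [-1.1567 -0.4834]
('s_fr', 's') [-0.4964  0.069 ]
('s_fr', 'd') [-0.093   1.1734]
('s_br', 'd') [0.1594 0.8445]
{'mouth': array([0.5668, 0.0111, 0.0907]), 'hole': array([ 0.6215, -0.0619,  0.1403]), 'hinge': array([ 0.5591, -0.0637,  0.0985]), 'lev': array([0.8662, 0.023 , 0.4991]), 'R': array([[ 0.8652,  0.0427, -0.4995],
       [-0.037 ,  0.9991,  0.0214],
       [ 0.5   ,  0.    ,  0.866 ]])}
knob c [ 0.6746 -0.0596  0.1983] yawdeg -2.447488481367381
```

Emit:
{"method": "apply_moves", "body": {
  "rows": [
    [40,-9,-22,0,0,0,0],
    [39,-9,-23,0,0,0,0.2],
    [0,0,0,0,0,0,0.2],
    [0,0,0,0,0,0,0.2]
  ]
}}

```text
time: 2.58
ee_pos: [0.6301, -0.058, 0.2733]
tcp_rot: [-180.0, -29.9, -0.0]
wrist_force: [-0.0, -0.0, 0.7]
opening: 0.0683
```

```bash
python3 shot.py w2
```

```text
2.575 [ 0.6301 -0.058   0.2733] [-179.9872  -29.8957   -0.004 ] [ -6.6734 -12.1199  -9.4517  62.9416   3.3312 174.2116] [-0.0348 -0.03    0.7059] 0.06830033553969132
```

View pics/w2.png

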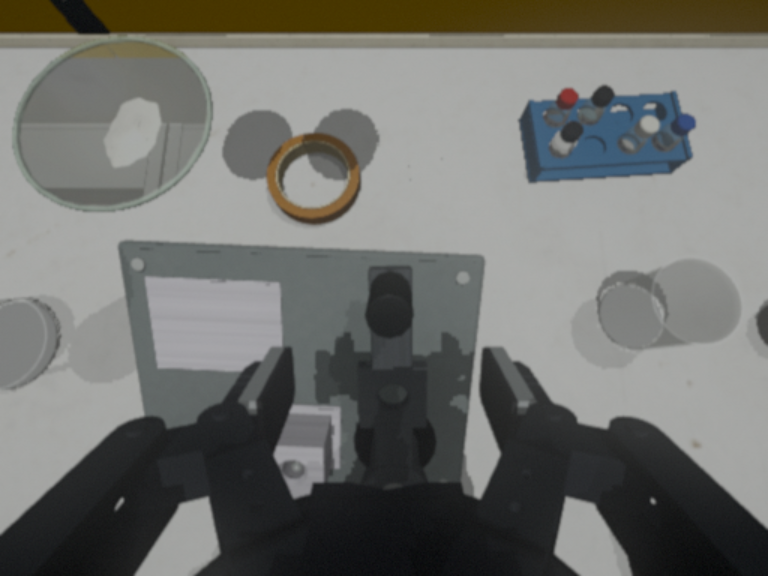

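Emit:
{"method": "apply_moves", "body": {
  "rows": [
    [14,-1,-25,0,0,0,0.2],
    [14,0,-25,0,0,0,0.2],
    [14,-1,-23,0,0,0,0.2],
    [0,0,0,0,0,0,0.3],
    [0,0,0,0,0,0,0.5],
    [0,0,0,0,0,0,0.8],
    [0,0,0,0,0,0,0.8],
    [0,0,0,0,0,0,0.8]
  ],
  "grip_force": 30
}}

```text
time: 3.62
ee_pos: [0.6712, -0.06, 0.2026]
tcp_rot: [180.0, -30.2, 0.0]
wrist_force: [-5.4, 1.3, 6.7]
opening: 0.0235
```

```bash
python3 shot.py w3
```

```text
3.625 [ 0.6712 -0.06    0.2026] [179.9745 -30.156    0.014 ] [ -6.368   -7.1089 -13.0293  54.0756   3.1757 174.4762] [-5.4267  1.3446  6.6964] 0.023531492747588992
```

View pics/w3.png

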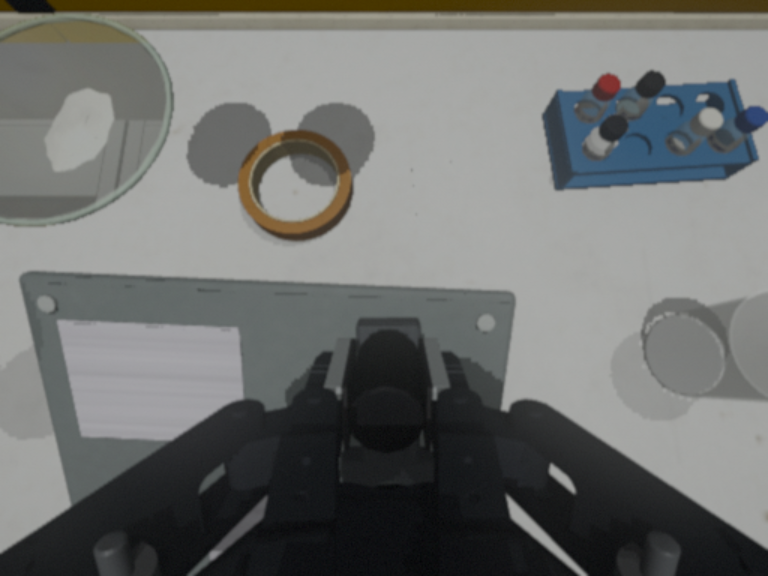

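```bash
python3 - <<'E'
from h import *
p=np.load('fit.npy'); o,R=panel(p)
t=np.array([.6712,-.060,.2026]); q=R.T@(t-o); print('panel coords',q, np.hypot(*q[:2]),np.degrees(np.arctan2(q[1],q[0])),np.degrees(p[4]))
th0=np.arctan2(q[1],q[0]); N=10; ths=np.linspace(th0,np.pi/2,N+1)
cur=np.zeros(3)
for a,b in zip(ths[:-1],ths[1:]):
    d=.15*(R@[np.cos(b)-np.cos(a),np.sin(b)-np.sin(a),0])
    print(np.round(d*1000,1),np.round(R[:,2]*np.degrees(b-a),2))
E
```

```text
panel coords [0.1489 0.0085 0.0342] 0.1491565490518997 3.2568210480537743 3.4373343597942374
[-1.6 22.6 -1.5] [-4.33  0.19  7.51]
[-4.6 22.  -3.2] [-4.33  0.19  7.51]
[-7.4 20.9 -4.8] [-4.33  0.19  7.51]
[-10.1  19.3  -6.3] [-4.33  0.19  7.51]
[-12.5  17.3  -7.6] [-4.33  0.19  7.51]
[-14.6  14.9  -8.8] [-4.33  0.19  7.51]
[-16.4  12.2  -9.8] [-4.33  0.19  7.51]
[-17.9   9.2 -10.5] [-4.33  0.19  7.51]
[-18.9   5.9 -11.1] [-4.33  0.19  7.51]
[-19.5   2.6 -11.3] [-4.33  0.19  7.51]
```

Emit:
{"method": "apply_moves", "body": {
  "rows": [
    [-1.6,22.6,-1.5,-4.3,0.2,7.5,0.8],
    [-4.6,22,-3.2,-4.3,0.2,7.5,0.8],
    [-7.4,20.9,-4.8,-4.3,0.2,7.5,0.8],
    [-10.1,19.3,-6.3,-4.3,0.2,7.5,0.8],
    [-12.5,17.3,-7.6,-4.3,0.2,7.5,0.8],
    [0,0,0,0,0,0,0.8]
  ]
}}

```text
time: 4.42
ee_pos: [0.6345, 0.0432, 0.1788]
tcp_rot: [158.9, -20.6, 47.3]
wrist_force: [-4.8, 0.5, 6.0]
opening: 0.0232
```

Emit:
{"method": "apply_moves", "body": {
  "rows": [
    [-14.6,14.9,-8.8,-4.3,0.2,7.5,0.8],
    [-16.4,12.2,-9.8,-4.3,0.2,7.5,0.8],
    [-17.9,9.2,-10.5,-4.3,0.2,7.5,0.8],
    [-18.9,5.9,-11.1,-4.3,0.2,7.5,0.8],
    [-19.5,2.6,-11.3,-4.3,0.2,7.5,0.8],
    [0,0,0,0,0,0,0.8],
    [0,0,0,0,0,0,0.8]
  ]
}}

```text
time: 5.3
ee_pos: [0.5479, 0.0874, 0.1277]
tcp_rot: [151.3, -0.8, 86.4]
wrist_force: [-7.1, 1.0, 7.2]
opening: 0.0233
```

```bash
python3 - <<'E'
from h import *
p=np.load('fit.npy'); o,R=panel(p)
ob=get_obs(); t=ob['ee_pos']; q=R.T@(t-o); print(t,ob['tcp_rot'],'panel coords',q, np.hypot(*q[:2]),np.degrees(np.arctan2(q[1],q[0])))
print(ob['wrist_force'],Ttool(ob)[:3,:3], R)
for n in ['scene','side']:
    im=camera(n); crop(im,f"pics/{n}4.png",*((215,130,345,250) if n=='scene' else (205,150,335,270)),5)
E
python3 shot.py w4
```

```text
[0.5479 0.0874 0.1277] [151.282   -0.8287  86.4178] panel coords [-0.0007  0.1505  0.0341] 0.15047727859243232 90.2547903183259
[-7.1385  1.0497  7.1988] [[ 0.0625  0.8748  0.4804]
 [ 0.9979 -0.0617 -0.0174]
 [ 0.0145  0.4804 -0.8769]] [[ 0.8652  0.0427 -0.4995]
 [-0.037   0.9991  0.0214]
 [ 0.5     0.      0.866 ]]
5.4 [0.548  0.0874 0.1278] [151.2881  -0.8348  86.4076] [ 12.381  -21.6407 -32.2725  51.4147  -6.8874 104.4708] [-6.9579  1.8429  7.3684] 0.023155463447213545
```

View pics/scene4.png

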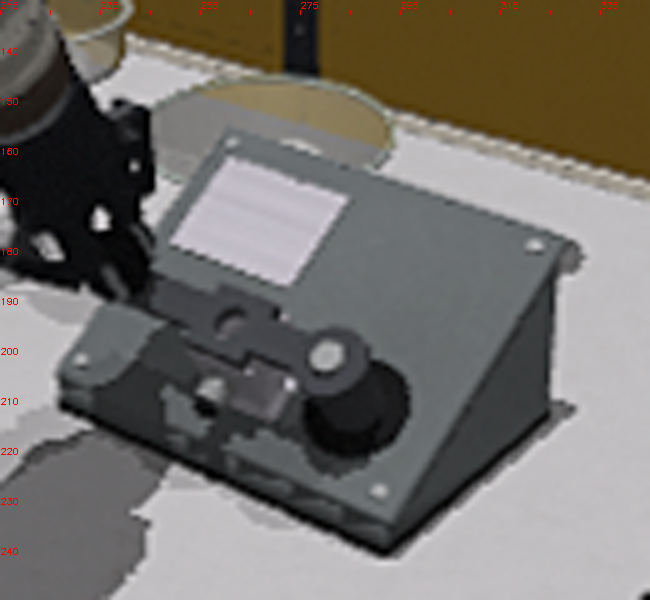

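View pics/w4.png

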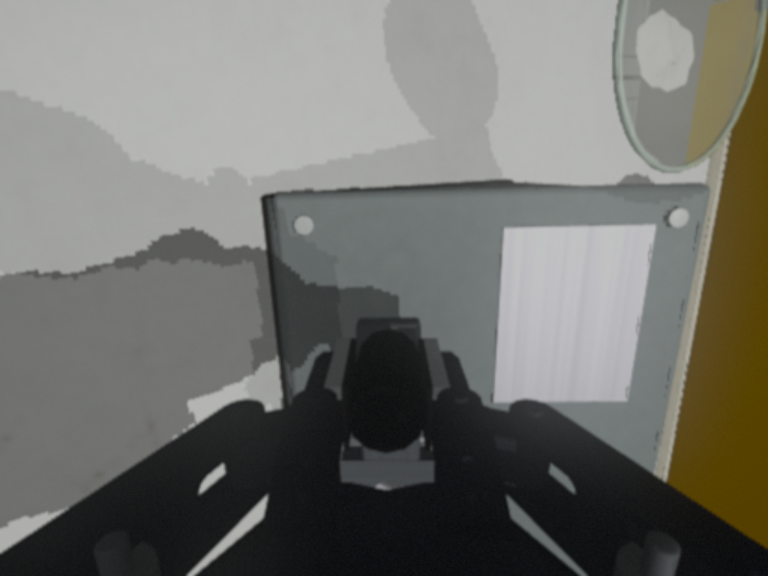

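Emit:
{"method": "apply_moves", "body": {
  "rows": [
    [0,0,0,0,0,0,0.6],
    [0,0,0,0,0,0,0.3],
    [0,0,0,0,0,0,0.2],
    [-10,0.5,17.5,0,0,0,0.2],
    [-15,0.5,26,0,0,0,0.2],
    [-20,1,34.5,0,0,0,0.2],
    [-2,-50,0,-0.2,-1.3,-0.1,0.2],
    [-2,-50,0,0,0,0,0.2],
    [-2,-50,0,0,0,0,0.2],
    [15,-1,-26,0,0,0,0.2],
    [0,0,0,0,0,0,0.2],
    [0,0,0,0,0,0,0.2]
  ]
}}

```text
time: 6.95
ee_pos: [0.5114, -0.0616, 0.1779]
tcp_rot: [150.2, -0.6, 86.3]
wrist_force: [0.9, -0.7, 0.4]
opening: 0.0682
```

```bash
python3 shot.py w5; python3 - <<'E'
from h import *
import pickle
p=np.load('fit.npy'); o,R=panel(p)
ob,im=pickle.load(open('pics/w5.pkl','rb')); print(R.T@(ob['ee_pos']-o), Ttool(ob)[:3,2],-R[:,2])
K,T=cam('wrist',ob); p[4]=np.pi/2; f=feats(p); print(proj(K,T,[f['mouth'],f['hole'],f['hinge']]))
crop(im,'pics/w5z.png',185,60,345,200,5)
E
```

```text
6.95 [ 0.5114 -0.0616  0.1779] [150.1699  -0.6427  86.3312] [ -8.3712 -29.8678 -32.5883  57.5709   2.8934  86.2364] [ 0.8847 -0.6503  0.3622] 0.06818471626982626
[-0.0017  0.0001  0.0926] [ 0.497  -0.0221 -0.8674] [ 0.4995 -0.0214 -0.866 ]
[[256.1134 103.2619]
 [255.9704 103.2601]
 [258.4043 196.9199]]
```

View pics/w5z.png

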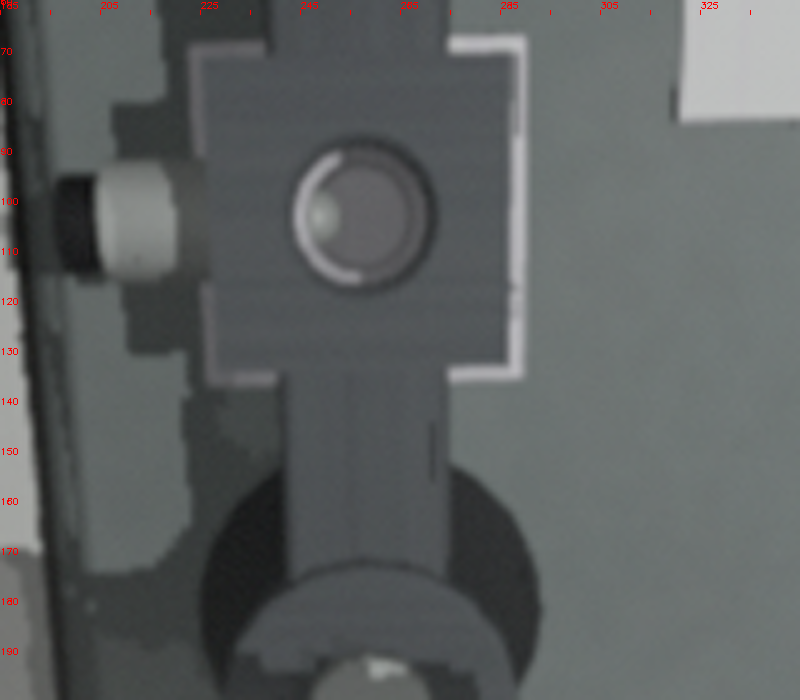

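View pics/w5.png

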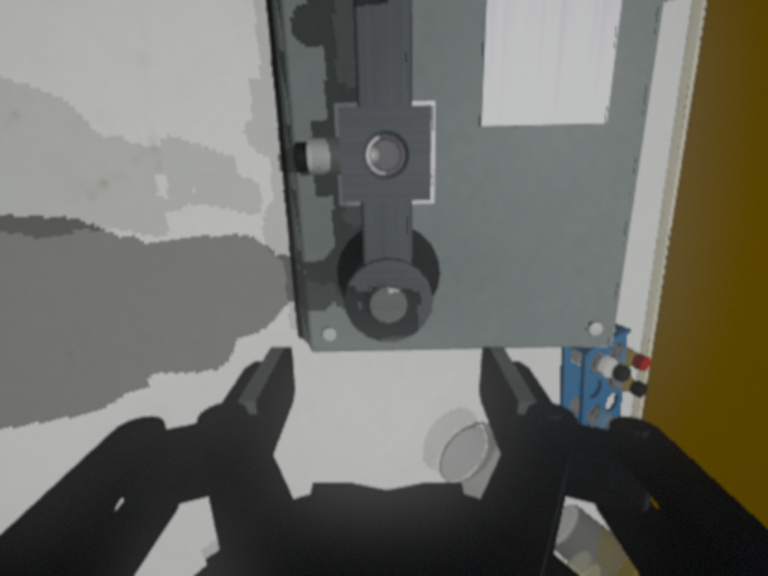

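```bash
python3 - <<'E'
from h import *
import pickle
ob,im=pickle.load(open('pics/w5.pkl','rb'))
im=cv2.convertScaleAbs(im,alpha=1.8,beta=-60)
crop(im,'pics/w5y.png',222,65,296,140,10) if 0 else crop(im,'pics/w5y.png',224,70,294,136,9)
E
```

```text
(no output)
```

View pics/w5y.png

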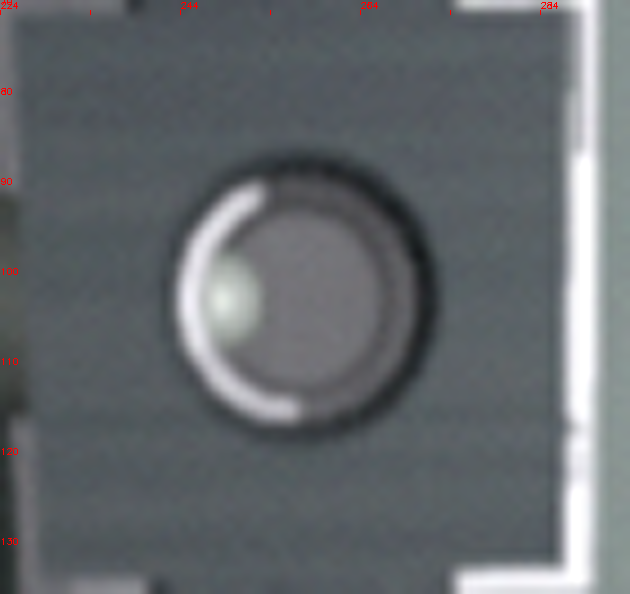

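```bash
cat >> fit.py <<'E'
print('---- refit with w5')
o5,_=pickle.load(open("pics/w5.pkl","rb")); C['w5']=cam('wrist',o5)
M5=[('bore',256.4,103.4),('hole',257.9,102.9),('s_fr',330/1.5,334/1.5),('s_br',596/1.5,328/1.5),('cap',389/1.5,304/1.5)]
def res5(q):
    p=q[:11]; d=pts(p); R=panel(p)[1]; l=np.array([np.cos(q[11]),np.sin(q[11]),0])
    d['bore']=d['mouth']-.003*R[:,2]; d['hole']=p[:3]+R@(.075*l+[0,0,.005])
    return np.concatenate([res(p)]+[1.5*(proj(*C['w5'],d[k])[0]-[x,y]) for k,x,y in M5])
r=least_squares(res5,[*r.x,1.55],loss='soft_l1'); print(r.x,'theta deg',np.degrees(r.x[11]))
print(r.fun[-10:].reshape(-1,2)); 
p=r.x[:11]; f=feats(p); print(f['mouth'],f['hinge'],f['R']); np.save('fit2.npy',p)
E
python3 fit.py | sed -n '/----/,$p'
```

```text
---- refit with w5
[ 0.5586 -0.0639  0.1003 -0.0389  0.0504  0.0115  0.0495  0.0499  0.0739
  0.1179  0.0922  1.5548] theta deg 89.0837670496049
[[ 0.0312  0.2318]
 [ 0.0091  1.0309]
 [-0.3919  0.6598]
 [-1.8926  0.0631]
 [-0.4687  0.0631]]
[0.566  0.0109 0.0926] [ 0.5586 -0.0639  0.1003] [[ 0.8654  0.0389 -0.4996]
 [-0.0337  0.9992  0.0195]
 [ 0.5     0.      0.866 ]]
```

Emit:
{"method": "apply_moves", "body": {
  "rows": [
    [0,-10,40,0.4,10,0,0.2],
    [-5,-40,30,0.4,10,0,0.2],
    [-8,-50,2,0.4,9.8,0,0.2],
    [-8,-50,0,0,0,0,0.2],
    [-8,-50,0,0,0,0,0.2],
    [0,-53,0,0,0,0,0.2],
    [0,0,0,0,0,0,0.2],
    [0,0,0,0,0,0,0.2]
  ]
}}

```text
time: 8.0
ee_pos: [0.4835, -0.3105, 0.2433]
tcp_rot: [178.1, 0.2, 86.2]
wrist_force: [-0.0, 0.7, 0.5]
opening: 0.0687
```

```bash
python3 shot.py w6; python3 - <<'E'
from h import *
import pickle
ob,im=pickle.load(open('pics/w6.pkl','rb')); print(Ttool(ob)[:3,:3])
K,T=cam('wrist',ob); print(proj(K,T,[[.482,-.315,.094],[.482,-.315,.058]]))
crop(im,'pics/w6z.png',180,100,340,240,5)
E
```

```text
8.0 [ 0.4835 -0.3105  0.2433] [178.0818   0.1619  86.1793] [-33.0779   6.5295  11.181   92.8988   0.7962  60.7522] [-0.0357  0.7088  0.503 ] 0.06872620087375893
[[ 0.0666  0.9972  0.0332]
 [ 0.9978 -0.0665 -0.005 ]
 [-0.0028  0.0335 -0.9994]]
[[250.5508 183.0564]
 [250.2591 174.4583]]
```

View pics/w6z.png

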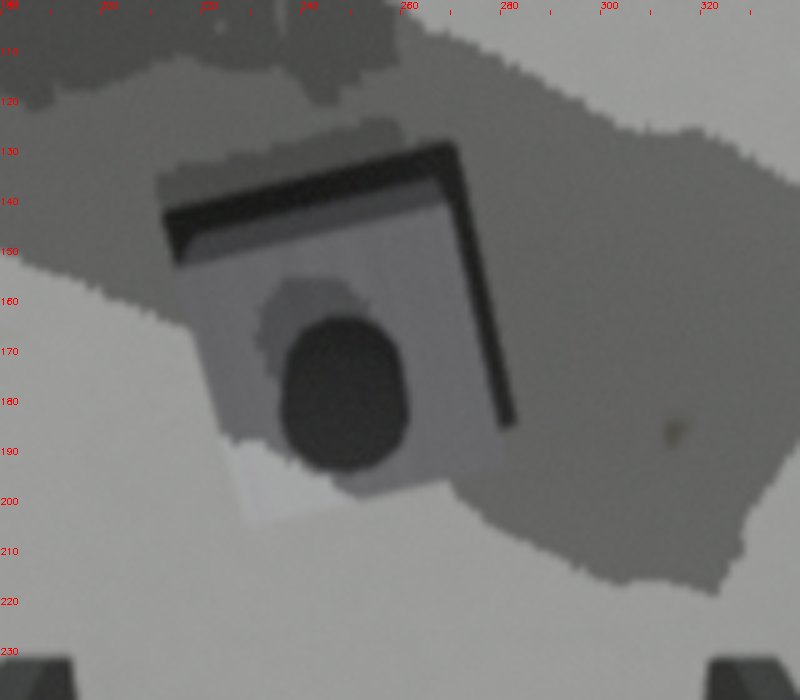

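```bash
python3 - <<'E'
from h import *
import pickle
ob,im=pickle.load(open('pics/w6.pkl','rb'))
W=cam('wrist',ob);S=cam('scene');D=cam('side')
print('w',ray(*W,(248.9,181),.094),'base',ray(*W,(249,175),.058),'s',ray(*S,(348.3,251.6),.094),'d',ray(*D,(232.8,283.2),.094))
print(tri([(*W,(248.9,181)),(*S,(348.3,251.6)),(*D,(232.8,283.2))]))
from scipy.spatial.transform import Rotation as Ro
R=Ttool(ob)[:3,:3]; z=R[:,2]; print('rotvec to vertical',np.degrees(np.cross(z,[0,0,-1])))
E
```

```text
w [ 0.4805 -0.3127  0.094 ] base [ 0.4805 -0.3155  0.058 ] s [ 0.4752 -0.3191  0.094 ] d [ 0.4811 -0.313   0.094 ]
(array([ 0.4805, -0.3137,  0.0911]), array([ 0.1363,  0.2231, -1.1346, -1.0254, -0.2148,  1.1337]))
rotvec to vertical [0.2892 1.9028 0.    ]
```

Emit:
{"method": "apply_moves", "body": {
  "rows": [
    [-3,-3,-40,0.3,1.9,0,0.2],
    [0,0,-50,0,0,0,0.2],
    [0,0,-44,0,0,0,0.2],
    [0,0,0,0,0,0,0.2],
    [0,0,0,0,0,0,0.2]
  ]
}}

```text
time: 8.68
ee_pos: [0.4811, -0.3138, 0.1112]
tcp_rot: [179.9, 0.1, 86.2]
wrist_force: [-0.2, -1.2, -0.0]
opening: 0.0685
```

```bash
python3 shot.py w7; python3 - <<'E'
from h import *
import pickle
ob,im=pickle.load(open('pics/w7.pkl','rb'));R=Ttool(ob)[:3,:3]; print('rotvec to vertical',np.degrees(np.cross(R[:,2],[0,0,-1])))
E
```

```text
8.675 [ 0.4811 -0.3138  0.1112] [179.8993   0.0599  86.2185] [-33.1144   7.6826  -2.1319  80.0683  -0.0029  60.667 ] [-0.2003 -1.1946 -0.011 ] 0.06848031867300573
rotvec to vertical [0.0664 0.0966 0.    ]
```

View pics/w7.png

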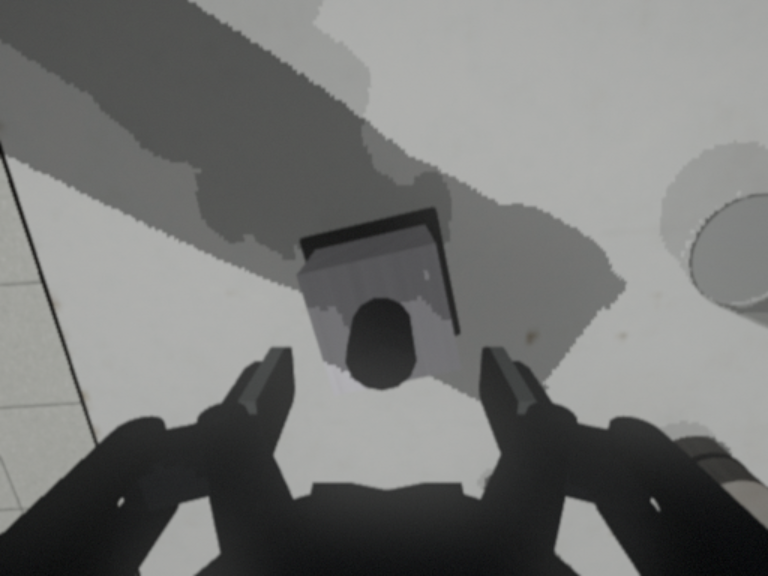

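```bash
python3 - <<'E'
from h import *
import pickle
ob,im=pickle.load(open('pics/w7.pkl','rb'))
W=cam('wrist',ob)
for v in (353,356): print(ray(*W,(381/1.5,v/1.5),.094))
print(proj(*W,ob['ee_pos'])*1.5)
E
```

```text
[ 0.4803 -0.3113  0.094 ]
[ 0.4802 -0.3126  0.094 ]
[[383.1947 382.0648]]
```

Emit:
{"method": "apply_moves", "body": {
  "rows": [
    [-1,1.5,-16,0,0,0,0.2],
    [0,0,-16,0,0,0,0.2],
    [0,0,0,0,0,0,0.3],
    [0,0,0,0,0,0,0.5],
    [0,0,0,0,0,0,0.8],
    [0,0,0,0,0,0,0.8],
    [0,0,0,0,0,0,0.8]
  ],
  "grip_force": 100
}}

```text
time: 9.6
ee_pos: [0.4795, -0.3129, 0.0775]
tcp_rot: [180.0, 0.0, 86.1]
wrist_force: [0.6, 0.7, 5.8]
opening: 0.026
```

```bash
python3 shot.py w8
```

```text
9.6 [ 0.4795 -0.3129  0.0775] [179.9619   0.0277  86.1477] [-33.1262   8.1191  -5.3881  76.446   -0.0055  60.7261] [0.5556 0.7287 5.7561] 0.025956626710229497
```

View pics/w8.png

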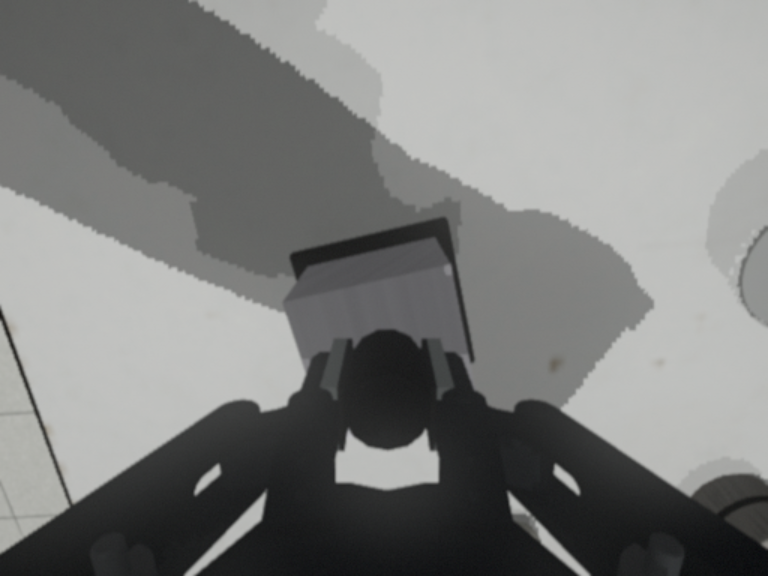

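Emit:
{"method": "apply_moves", "body": {
  "rows": [
    [0,0,15,0,0,0,0.8],
    [0,0,30,0,0,0,0.8],
    [0,0,45,0,0,0,0.8],
    [0,0,45,0,0,0,0.8],
    [0,0,0,0,0,0,0.8],
    [0,0,0,0,0,0,0.8]
  ]
}}

```text
time: 10.4
ee_pos: [0.479, -0.3126, 0.2114]
tcp_rot: [-180.0, -0.0, 86.1]
wrist_force: [0.2, -0.1, -0.8]
opening: 0.0258
```

```bash
python3 shot.py w9; python3 - <<'E'
from h import *
import pickle
for n in('w8','w9'):
    ob,im=pickle.load(open(f'pics/{n}.pkl','rb'))
    W=cam('wrist',ob)
    print(ob['ee_pos'])
crop(cv2.convertScaleAbs(im,alpha=2.5),'pics/w9z.png',205,200,315,320,6)
S=camera('scene'); D=camera('side')
print(proj(*cam('scene'),ob['ee_pos']),proj(*cam('side'),ob['ee_pos']))
u,v=proj(*cam('scene'),ob['ee_pos'])[0].astype(int); crop(cv2.convertScaleAbs(S,alpha=1.6),'pics/s9.png',u-40,v-40,u+40,v+40,7)
u,v=proj(*cam('side'),ob['ee_pos'])[0].astype(int); crop(cv2.convertScaleAbs(D,alpha=1.6),'pics/d9.png',u-40,v-40,u+40,v+40,7)
E
```

```text
10.4 [ 0.479  -0.3126  0.2114] [-179.9515   -0.0231   86.1459] [-33.1256   7.4501   8.671   91.2745  -0.0035  60.7285] [ 0.2492 -0.0694 -0.8039] 0.025779056175105435
[ 0.4795 -0.3129  0.0775]
[ 0.479  -0.3126  0.2114]
[[350.9296 210.3115]] [[231.2264 244.7276]]
```

View pics/w9z.png

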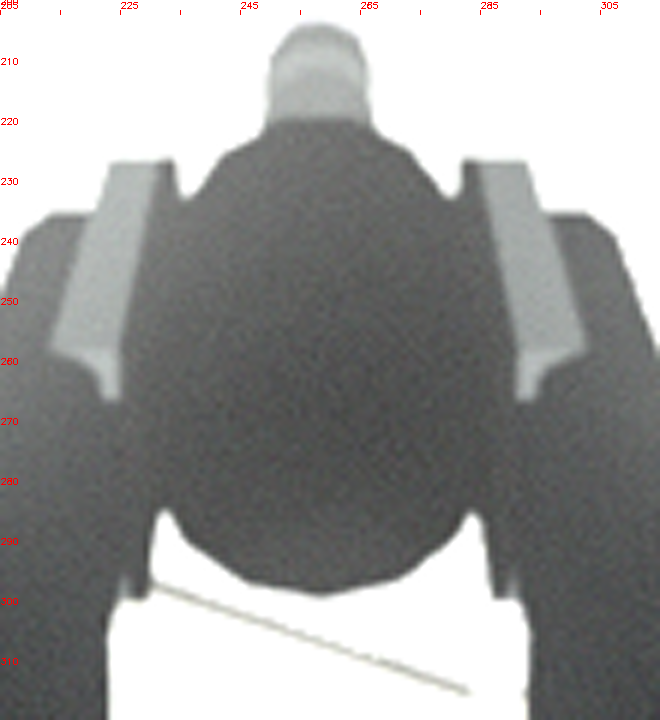

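View pics/s9.png

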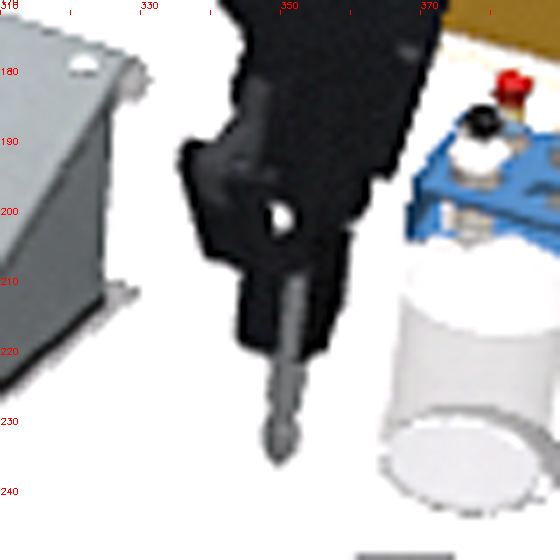

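View pics/d9.png

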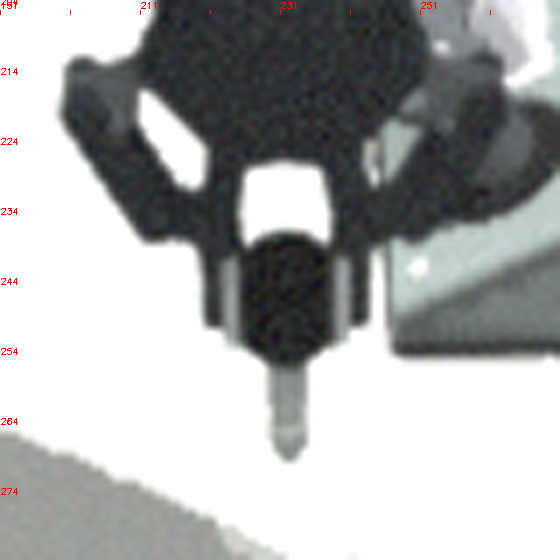

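```bash
python3 - <<'E'
from h import *
import pickle
ob,im=pickle.load(open(f'pics/w9.pkl','rb')); W=cam('wrist',ob); T=Ttool(ob)
P=lambda x,y,z: T[:3,3]+T[:3,:3]@[x,y,z]
a=np.linspace(0,2*np.pi,73)
for dx in (0,.002):
    c=np.array([proj(*W,P(dx+.014*np.cos(t),.014*np.sin(t),-.0165))[0] for t in a]); print('head bottom v',c[:,1].max(),'u',c[:,0].min(),c[:,0].max())
    print('tip wrist',proj(*W,P(dx,0,.0715)),'scene',proj(*cam('scene'),P(dx,0,.0715)),'side',proj(*cam('side'),P(dx,0,.0715)), 'side head bottom', proj(*cam('side'),P(dx,0,.0195)))
E
```

```text
head bottom v 298.98282433961884 u 224.81965979377435 285.61294637311494
tip wrist [[256.119  205.7457]] scene [[348.1924 234.9473]] side [[231.6187 268.7895]] side head bottom [[231.337  251.5128]]
head bottom v 295.4417009925861 u 224.66634404817256 285.74168650039945
tip wrist [[256.1141 203.2928]] scene [[347.4614 234.6313]] side [[231.6267 268.1578]] side head bottom [[231.3459 250.8937]]
```

```bash
cat > fit3.py <<'E'
import io,contextlib
with contextlib.redirect_stdout(io.StringIO()):
    from fit import *
import h
dT=np.eye(4); dT[1,3]=-.0013
def camw(o): 
    c=calibration('wrist'); return c['intrinsics'],Ttool(o)@dT@c['mount']
C['w0']=camw(o0);C['w1']=camw(o1);C['w5']=camw(o5)
o9,_=pickle.load(open("pics/w9.pkl","rb")); T9=Ttool(o9); tip=T9[:3,3]+T9[:3,2]*.0715
M5b=[('bore','w5',256.4,103.4),('hole5','w5',257.9,102.9),('s_fr','w5',330/1.5,334/1.5),('s_br','w5',596/1.5,328/1.5),('cap','w5',389/1.5,304/1.5),
('tip','s',349.9,236.1),('tip','d',232.4,269.4)]
wt={'w5':2,'w1':1.5,'tip':3}
def resf(q,raw=False):
    p=q[:11]; d=pts(p); R=panel(p)[1]; l=np.array([np.cos(q[11]),np.sin(q[11]),0])
    d['bore']=d['mouth']-.003*R[:,2]; d['hole5']=p[:3]+R@(.075*l+[0,0,.005]); d['tip']=tip
    b={'s':q[12:14],'d':q[14:16]}
    out=[]
    for k,c,x,y in M+M5b:
        e=proj(*C[c],d[k])[0]+b.get(c,0)-[x,y]
        out.append(e*(1 if raw else wt.get(k,wt.get(c,1))))
    return np.concatenate(out)
r=least_squares(resf,[*r.x,0,0,0,0],loss='soft_l1'); print(r.x,'theta',np.degrees(r.x[11]))
for m,e in zip(M+M5b,resf(r.x,True).reshape(-1,2)): print(m[:2],e)
p=r.x[:11]; f=feats(p); print('mouth',f['mouth'],'hinge',f['hinge'],f['R'][:,2],np.degrees(p[3])); np.save('fit3.npy',p)
t=np.array([.5479,.0874,.1277]); q=f['R'].T@(t-f['hinge']);print('grip final',q,np.degrees(np.arctan2(q[1],q[0])))
t=np.array([.6712,-.060,.2026]); q=f['R'].T@(t-f['hinge']);print('grip first',q,np.hypot(*q[:2]),np.degrees(np.arctan2(q[1],q[0])),np.degrees(p[4]))
E
python3 fit3.py
```

```text
[ 0.5567 -0.0635  0.1017 -0.0408  0.0614  0.011   0.049   0.0498  0.075
  0.1182  0.092   1.5625  1.4958  1.0242  0.7118  0.5265] theta 89.52277060181568
('cap', 's') [0.9752 0.7064]
('cap', 'd') [0.056  0.2306]
('cap', 'w0') [-0.7959  0.035 ]
('cap', 'w1') [-0.4329 -0.4758]
('mouth', 's') [-0.2078  0.1294]
('mouth', 'w0') [-2.2115 -0.4233]
('mouth', 'w1') [-0.4557  0.8306]
('hole', 's') [-0.5946 -0.6162]
('hole', 'w1') [-0.7672  0.1302]
('knob', 's') [0.3624 0.8219]
('knob', 'd') [ 0.3613 -0.2291]
('knob', 'w1') [0.2116 0.8973]
('s_bl', 'w1') [-0.0692 -0.195 ]
('s_br', 'w1') [-0.3587 -0.4468]
('s_fr', 'w1') [-0.2302 -0.2951]
('s_bl', 's') [ 0.4841 -0.037 ]
('s_br', 's') [0.2418 0.1043]
('s_fl', 's') [ 0.1496 -0.0297]
('s_fr', 's') [0.5263 0.2322]
('s_fr', 'd') [0.1021 0.5796]
('s_br', 'd') [0.1155 0.237 ]
('bore', 'w5') [ 0.7404 -0.155 ]
('hole5', 'w5') [0.0052 0.3378]
('s_fr', 'w5') [-0.0879  0.0874]
('s_br', 'w5') [-0.309  0.026]
('cap', 'w5') [0.2131 0.1924]
('tip', 's') [-0.2118 -0.1285]
('tip', 'd') [-0.0695 -0.084 ]
mouth [0.5642 0.0112 0.0939] hinge [ 0.5567 -0.0635  0.1017] [-0.4996  0.0204  0.866 ] -2.3387414322026205
grip final [0.0001 0.1504 0.03  ] 89.96761635715582
grip first [0.1494 0.0082 0.0302] 0.14965970048070273 3.1319773621036844 3.5161243495094747
```

Emit:
{"method": "apply_moves", "body": {
  "rows": [
    [0,10,40,0,0,0,0.8],
    [0,45,20,0,0,0,0.8],
    [0,50,0,0,0,0,0.8],
    [5,50,0,0,0,0,0.8],
    [5,50,0,-0.4,-10,0,0.8],
    [5,50,0,-0.4,-10,0,0.8],
    [5,50,-30,-0.4,-10,0,0.8],
    [0,21,-35,0,0,0,0.8],
    [0,0,0,0,0,0,0.8],
    [0,0,0,0,0,0,0.8]
  ]
}}

```text
time: 11.8
ee_pos: [0.4995, 0.011, 0.209]
tcp_rot: [150.4, -0.7, 86.4]
wrist_force: [0.8, -0.6, -0.7]
opening: 0.0259
```

```bash
cat > st.py <<'E'
from h import *
p=np.load('fit3.npy'); f=feats(p); o,R=panel(p)
ob=get_obs(); T=Ttool(ob); q=R.T@(ob['ee_pos']-f['mouth'])
print('t',ob['time'],'TCP in mouth frame mm',q*1000,'tip above mouth',q[2]*1000-71.5,'F in panel',R.T@ob['wrist_force'],'open',ob['opening'])
z=T[:3,2]; print('rot to -n (world rotvec deg)',np.degrees(np.cross(z,-R[:,2])),'ee',ob['ee_pos'])
tipxy=R.T@(ob['ee_pos']+z*.0715-f['mouth']); print('tip mouth frame',tipxy*1000)
d=R@np.array([-q[0]-0,-q[1],0]); print('lateral correction world mm',d*1000)
E
python3 st.py; python3 shot.py w10
```

```text
t 11.8 TCP in mouth frame mm [  1.5203  -2.8895 131.9652] tip above mouth 60.465165107134254 F in panel [ 0.3487 -0.5264 -0.9735] open 0.025916179016417094
rot to -n (world rotvec deg) [-0.0034 -0.3831  0.0071] ee [0.4995 0.011  0.209 ]
tip mouth frame [ 1.0424 -2.9071 60.4668]
lateral correction world mm [-1.1976  2.9408 -0.7602]
11.8 [0.4995 0.011  0.209 ] [150.391   -0.7225  86.3615] [  2.5687 -31.7728 -30.1958  62.0513  -2.4371  95.7558] [ 0.7666 -0.5581 -0.6687] 0.025916179016417094
```

View pics/w10.png

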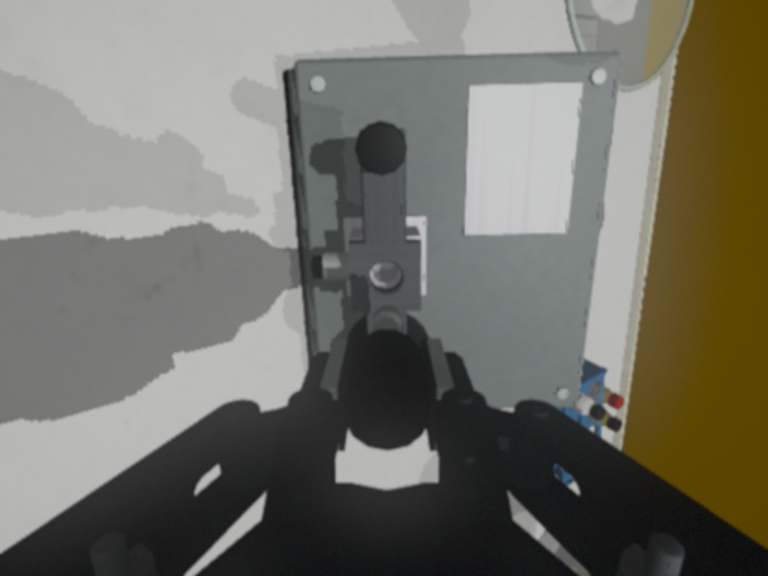

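Emit:
{"method": "apply_moves", "body": {
  "rows": [
    [-1.2,2.9,-0.8,0,-0.4,0,0.8],
    [9,-0.4,-15.5,0,0,0,0.8],
    [9,-0.4,-15.5,0,0,0,0.8],
    [0,0,0,0,0,0,0.8],
    [0,0,0,0,0,0,0.8]
  ]
}}

```text
time: 12.48
ee_pos: [0.516, 0.0131, 0.1771]
tcp_rot: [150.0, -0.8, 86.3]
wrist_force: [-0.6, -0.4, -2.0]
opening: 0.0256
```

```bash
python3 st.py; python3 shot.py w11; python3 - <<'E'
from h import *
import pickle
ob,im=pickle.load(open('pics/w11.pkl','rb')); crop(cv2.convertScaleAbs(im,alpha=2),'pics/w11z.png',205,140,315,230,7)
c=calibration('wrist'); dT=np.eye(4); dT[1,3]=-.0013; W=(c['intrinsics'],Ttool(ob)@dT@c['mount']); T=Ttool(ob)
p=np.load('fit3.npy'); p[4]=1.5625; f=feats(p)
print('hole',proj(*W,f['hole']),'mouth',proj(*W,f['mouth']),'tip',proj(*W,T[:3,3]+T[:3,2]*.0715))
S=camera('scene');D=camera('side'); crop(S,'pics/s11.png',215,130,325,240,6); crop(D,'pics/d11.png',215,150,325,250,6)
E
```

```text
t 12.475 TCP in mouth frame mm [-0.1997 -0.1325 96.1132] tip above mouth 24.613179294834353 F in panel [-1.5304 -0.4058 -1.4611] open 0.025627654954544516
rot to -n (world rotvec deg) [0.0114 0.0161 0.0062] ee [0.516  0.0131 0.1771]
tip mouth frame [-0.179  -0.1479 24.6132]
lateral correction world mm [0.1782 0.1254 0.0999]
12.475 [0.516  0.0131 0.1771] [149.9921  -0.7585  86.3235] [  2.789  -29.899  -32.778   57.2048  -2.5749  95.9808] [-0.6108 -0.3812 -2.0306] 0.025627654954544516
hole [[258.662  201.0423]] mouth [[257.857  195.4756]] tip [[257.6803 205.9541]]
```

View pics/w11z.png

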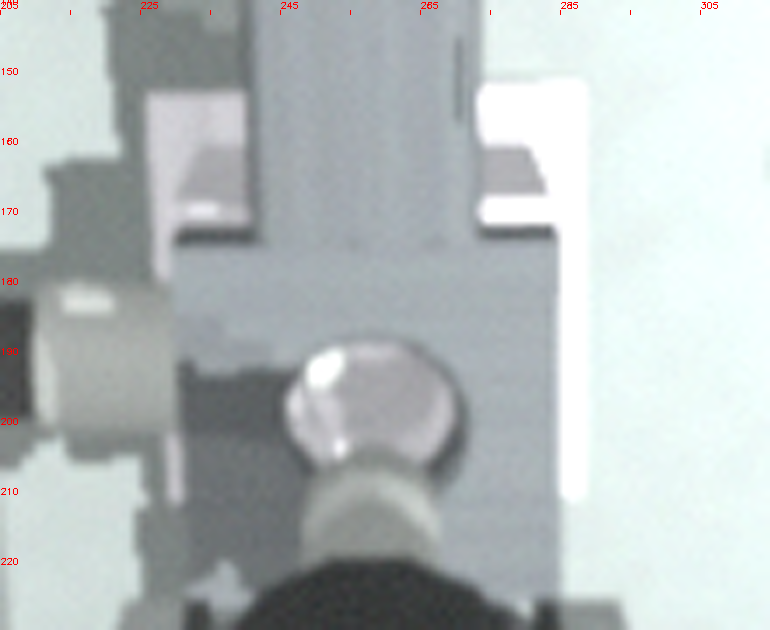

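View pics/s11.png

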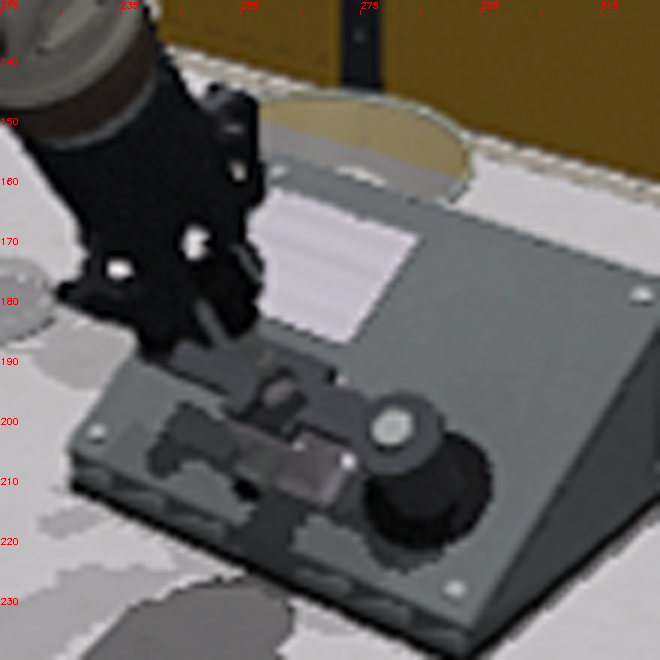

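View pics/d11.png

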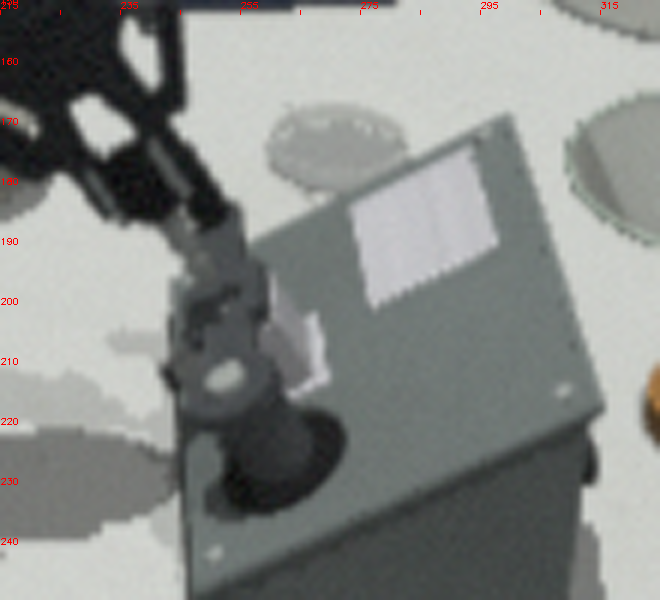

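Emit:
{"method": "apply_moves", "body": {
  "rows": [
    [3.75,-0.15,-6.5,0,0,0,0.8],
    [3.75,-0.15,-6.5,0,0,0,0.8],
    [2.5,-0.1,-4.3,0,0,0,0.8],
    [2.5,-0.1,-4.3,0,0,0,0.8],
    [0,0,0,0,0,0,0.8]
  ]
}}

```text
time: 13.25
ee_pos: [0.5283, 0.0129, 0.1539]
tcp_rot: [150.1, -0.8, 86.4]
wrist_force: [-0.2, -0.4, -1.1]
opening: 0.0254
```

```bash
python3 st.py
```

```text
t 13.25 TCP in mouth frame mm [-1.1584  0.1522 69.9864] tip above mouth -1.5135673020992613 F in panel [-0.7223 -0.4369 -0.8   ] open 0.0253729097104748
rot to -n (world rotvec deg) [-0.0034 -0.0673 -0.0004] ee [0.5283 0.0129 0.1539]
tip mouth frame [-1.2425  0.1532 -1.5135]
lateral correction world mm [ 0.9962 -0.193   0.5792]
```

Emit:
{"method": "apply_moves", "body": {
  "rows": [
    [0.6,-0.1,0.3,0,0,0,0.8],
    [2,-0.1,-3.4,0,0,0,0.8],
    [2,-0.1,-3.4,0,0,0,0.8],
    [2,-0.1,-3.4,0,0,0,0.8],
    [0,0,0,0,0,0,0.8]
  ]
}}

```text
time: 13.88
ee_pos: [0.5348, 0.0125, 0.1441]
tcp_rot: [150.1, -0.8, 86.4]
wrist_force: [0.1, 0.2, -0.6]
opening: 0.0259
```

```bash
python3 st.py
```

```text
t 13.875 TCP in mouth frame mm [-0.3772  0.0291 58.1684] tip above mouth -13.331622353358306 F in panel [-0.221   0.2004 -0.5511] open 0.025899650671750613
rot to -n (world rotvec deg) [-0.0041 -0.0627 -0.0009] ee [0.5348 0.0125 0.1441]
tip mouth frame [ -0.4556   0.0314 -13.3316]
lateral correction world mm [ 0.3252 -0.0424  0.1886]
```

Emit:
{"method": "apply_moves", "body": {
  "rows": [
    [1.5,-0.05,-2.17,0,0,0,0.8],
    [1.25,-0.05,-2.17,0,0,0,0.8],
    [1.25,-0.05,-2.17,0,0,0,0.8],
    [1.25,-0.05,-2.17,0,0,0,0.8],
    [1.25,-0.05,-2.17,0,0,0,0.8],
    [1.25,-0.05,-2.17,0,0,0,0.8],
    [0,0,0,0,0,0,0.8]
  ]
}}

```text
time: 14.75
ee_pos: [0.5431, 0.0122, 0.1316]
tcp_rot: [150.0, -0.8, 86.4]
wrist_force: [5.3, 1.4, -0.1]
opening: 0.0258
```

```bash
python3 st.py
```

```text
t 14.75 TCP in mouth frame mm [ 0.552   0.0884 43.217 ] tip above mouth -28.282981615771142 F in panel [ 4.4852  1.5905 -2.6694] open 0.025759475876968137
rot to -n (world rotvec deg) [-0.0048  0.0262 -0.0034] ee [0.5431 0.0122 0.1316]
tip mouth frame [  0.5843   0.0968 -28.283 ]
lateral correction world mm [-0.4812 -0.0688 -0.276 ]
```

Emit:
{"method": "apply_moves", "body": {
  "rows": [
    [0.9,-0.05,-2.3,0,0,0,0.8],
    [1.1,-0.05,-2.2,0,0,0,0.8],
    [1.25,-0.05,-2.17,0,0,0,0.8],
    [0,0,0,0,0,0,0.8]
  ]
}}

```text
time: 15.25
ee_pos: [0.5459, 0.0118, 0.1242]
tcp_rot: [150.1, -0.7, 86.3]
wrist_force: [6.5, 0.2, -0.0]
opening: 0.0257
```

```bash
python3 st.py
```

```text
t 15.25 TCP in mouth frame mm [-0.7226 -0.1871 35.4347] tip above mouth -36.06527622659038 F in panel [ 5.6254  0.4427 -3.2651] open 0.02574442245772947
rot to -n (world rotvec deg) [ 0.0232 -0.0577  0.0147] ee [0.5459 0.0118 0.1242]
tip mouth frame [ -0.7934  -0.2239 -36.0652]
lateral correction world mm [0.6329 0.1614 0.3613]
```

Emit:
{"method": "apply_moves", "body": {
  "rows": [
    [0.7,0,-0.8,0,0,0,0.8],
    [0.6,0,-0.8,0,0,0,0.8],
    [0,0,0,0,0,0,0.8]
  ]
}}

```text
time: 15.62
ee_pos: [0.5471, 0.0119, 0.123]
tcp_rot: [150.1, -0.7, 86.3]
wrist_force: [3.6, -1.2, -0.1]
opening: 0.0258
```

```bash
python3 st.py
```

```text
t 15.625 TCP in mouth frame mm [-0.2807 -0.0386 33.7375] tip above mouth -37.762480648279116 F in panel [ 3.0982 -1.1004 -1.8839] open 0.025814117323857206
rot to -n (world rotvec deg) [ 0.0094 -0.0488  0.0066] ee [0.5471 0.0119 0.123 ]
tip mouth frame [ -0.3412  -0.055  -37.7625]
lateral correction world mm [0.2445 0.0286 0.1404]
```

Emit:
{"method": "apply_moves", "body": {
  "rows": [
    [0.4,0,-0.7,0,0,0,0.8],
    [0.4,0,-0.7,0,0,0,0.8],
    [0,0,0,0,0,0,0.8]
  ]
}}

```text
time: 16.0
ee_pos: [0.5476, 0.0119, 0.123]
tcp_rot: [150.0, -0.7, 86.3]
wrist_force: [-10.6, -1.1, 13.0]
opening: 0.0259
```

```bash
python3 st.py
```

```text
t 16.0 TCP in mouth frame mm [ 0.184  -0.0016 33.509 ] tip above mouth -37.991048687838195 F in panel [-2.6152 -1.557  16.4952] open 0.025866699506810677
rot to -n (world rotvec deg) [ 0.0101 -0.0129  0.0061] ee [0.5476 0.0119 0.123 ]
tip mouth frame [  0.1684  -0.0169 -37.991 ]
lateral correction world mm [-0.1591  0.0081 -0.092 ]
```

```bash
python3 shot.py w12; python3 - <<'E'
from h import *
import pickle
ob,im=pickle.load(open('pics/w12.pkl','rb')); crop(cv2.convertScaleAbs(im,alpha=2),'pics/w12z.png',205,150,315,310,4)
S=camera('scene');D=camera('side'); crop(cv2.convertScaleAbs(S,alpha=1.7),'pics/s12.png',225,160,305,230,9); crop(cv2.convertScaleAbs(D,alpha=1.7),'pics/d12.png',215,160,295,230,9)
E
```

```text
16.0 [0.5476 0.0119 0.123 ] [150.0209  -0.7471  86.3419] [  2.4144 -24.4843 -35.3203  49.2627  -2.3858  95.6354] [-10.5672  -1.1267  12.9776] 0.025866699506810677
```

View pics/w12z.png

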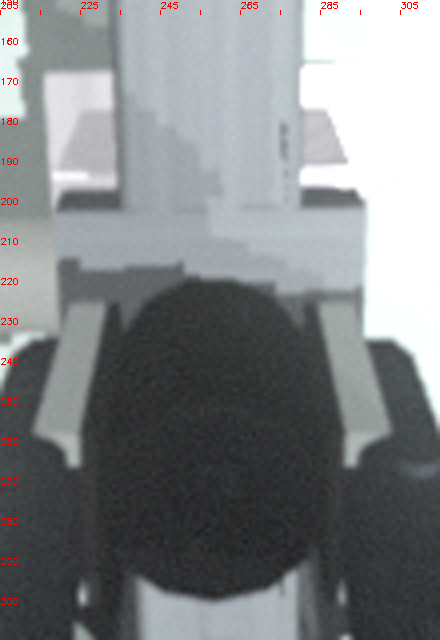

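View pics/s12.png

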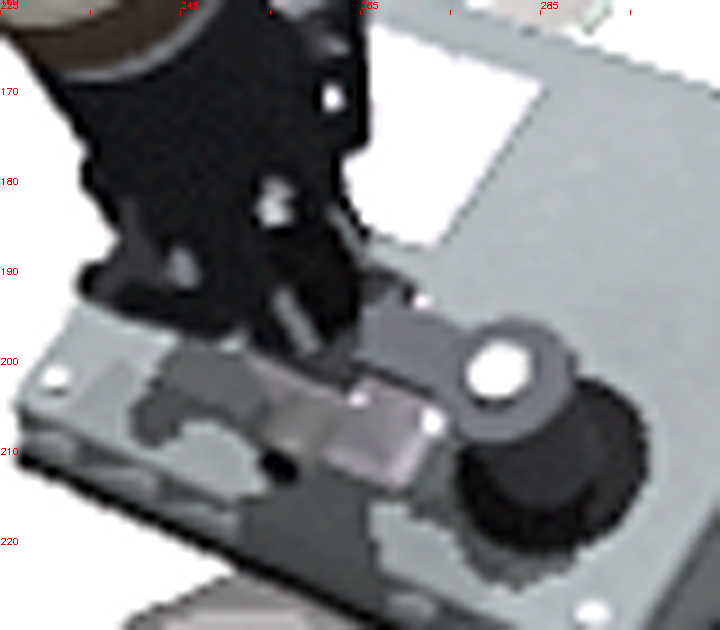

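View pics/d12.png

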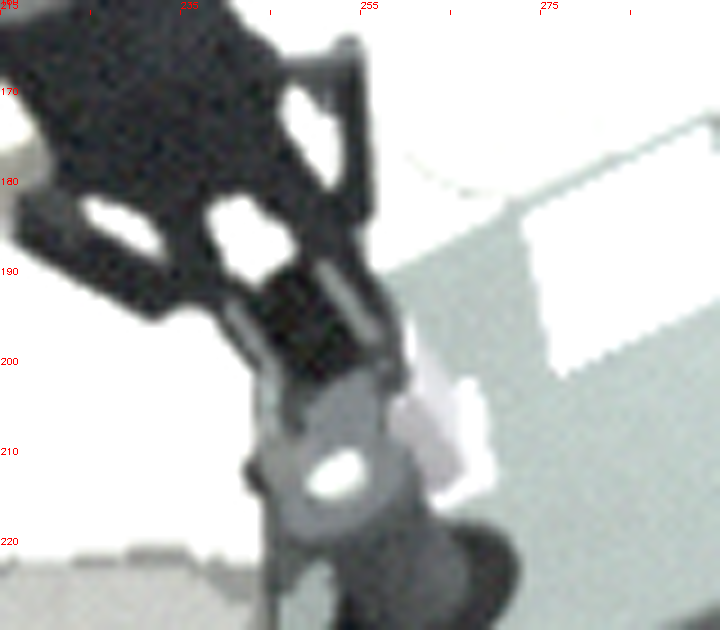

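Emit:
{"method": "apply_moves", "body": {
  "rows": [
    [0,0,0,0,0,0,0.7],
    [0,0,0,0,0,0,0.4],
    [0,0,0,0,0,0,0.2],
    [0,0,0,0,0,0,0.2],
    [-10,0.4,17.3,0,0,0,0.2],
    [-20,0.8,34.6,0,0,0,0.2],
    [0,0,0,0,0,0,0.2],
    [0,0,0,0,0,0,0.2]
  ]
}}

```text
time: 17.15
ee_pos: [0.5179, 0.0133, 0.1733]
tcp_rot: [150.1, -0.8, 86.4]
wrist_force: [0.6, 0.3, -1.5]
opening: 0.0683
```

```bash
python3 st.py; python3 shot.py w13;  python3 - <<'E'
from h import *
import pickle
ob,im=pickle.load(open('pics/w13.pkl','rb')); crop(cv2.convertScaleAbs(im,alpha=2),'pics/w13z.png',205,150,315,270,6)
S=camera('scene');D=camera('side'); crop(cv2.convertScaleAbs(S,alpha=1.7),'pics/s13.png',225,160,305,230,9); crop(cv2.convertScaleAbs(D,alpha=1.7),'pics/d13.png',215,160,295,230,9)
p=np.load('fit3.npy'); f=feats(p); n=f['R'][:,2]; c=calibration('wrist'); dT=np.eye(4); dT[1,3]=-.0013; W=(c['intrinsics'],Ttool(ob)@dT@c['mount'])
P=[f['mouth']+n*h for h in(.014,.032,.05)]
print(proj(*W,P),'\n',proj(*cam('scene'),P)+[1.5,1.0],'\n',proj(*cam('side'),P)+[.7,.5])
E
```

```text
t 17.15 TCP in mouth frame mm [-0.4508  0.138  91.8773] tip above mouth 20.37725693675577 F in panel [-0.2177  0.3444 -1.5892] open 0.06830704631365853
rot to -n (world rotvec deg) [-0.009  -0.0485 -0.0041] ee [0.5179 0.0133 0.1733]
tip mouth frame [-0.5117  0.1482 20.3773]
lateral correction world mm [ 0.3844 -0.1539  0.2254]
17.15 [0.5179 0.0133 0.1733] [150.0574  -0.7553  86.3666] [  2.7861 -29.5471 -32.9595  56.7349  -2.548   95.9422] [ 0.6196  0.3194 -1.4851] 0.06830704631365853
[[258.3365 203.2295]
 [258.3897 211.834 ]
 [258.4529 222.0653]] 
 [[261.4548 194.2554]
 [259.4322 191.0414]
 [257.3627 187.7528]] 
 [[252.0895 199.4854]
 [249.1771 195.2597]
 [246.2179 190.9662]]
```

View pics/w13z.png

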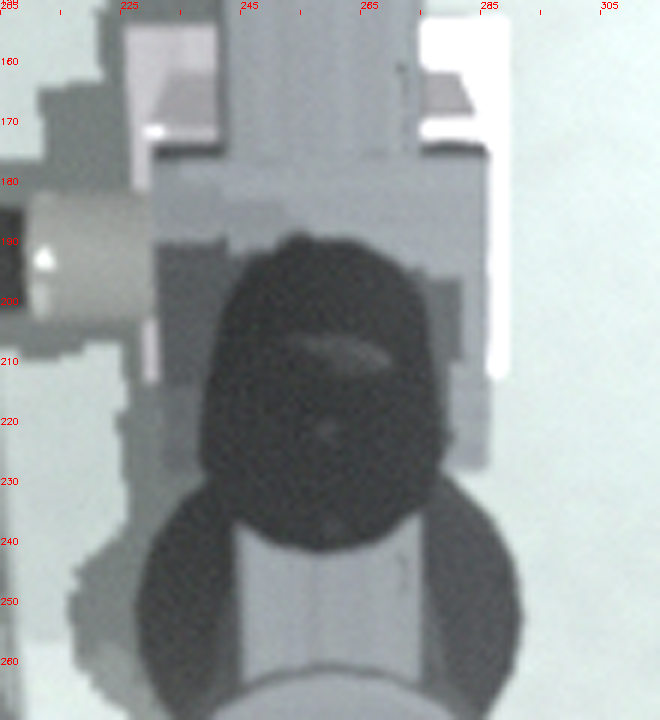

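View pics/s13.png

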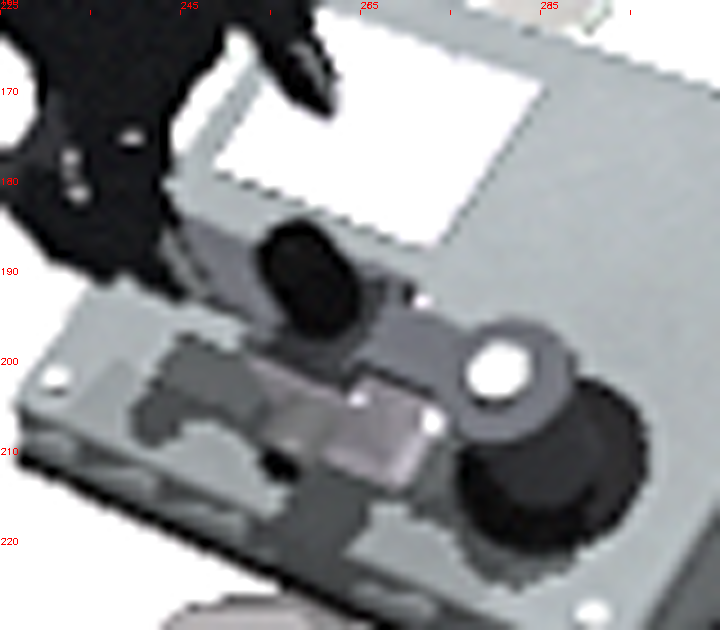

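View pics/d13.png

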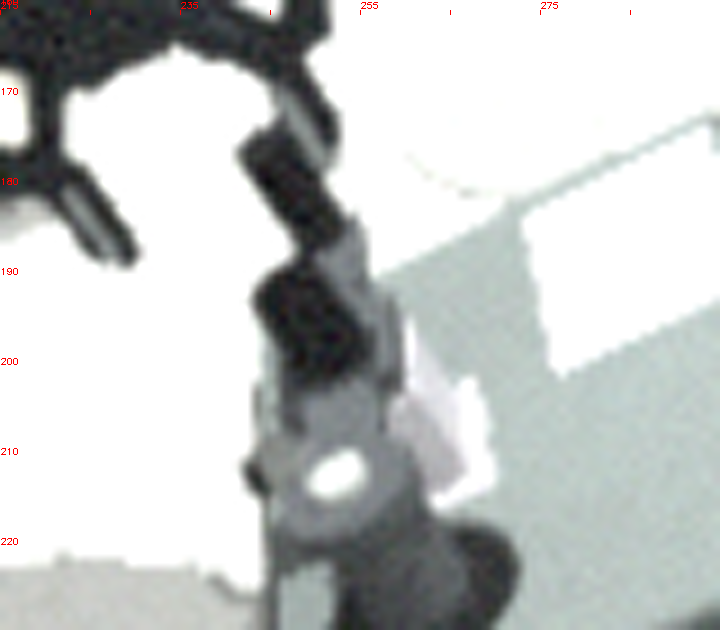

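Emit:
{"method": "apply_moves", "body": {
  "rows": [
    [0.3,-0.1,0.2,0,0,0,0.6],
    [0,0,0,0,0,0,1],
    [0,0,0,0,0,0,1],
    [0,0,0,0,0,0,1],
    [4.5,-0.2,-7.8,0,0,0,1],
    [4.5,-0.2,-7.8,0,0,0,1],
    [1,0,-1.7,0,0,0,1],
    [0,0,0,0,0,0,1]
  ]
}}

```text
time: 18.3
ee_pos: [0.5283, 0.0127, 0.1564]
tcp_rot: [150.1, -0.8, 86.4]
wrist_force: [0.7, 0.3, 0.0]
opening: 0.0003
```

```bash
python3 st.py
```

```text
t 18.3 TCP in mouth frame mm [ 0.0854 -0.0219 72.0675] tip above mouth 0.56753477850026 F in panel [ 0.6514  0.2845 -0.3327] open 0.0002650397092404178
rot to -n (world rotvec deg) [-0.0007 -0.0546  0.0009] ee [0.5283 0.0127 0.1564]
tip mouth frame [ 0.0174 -0.0242  0.5676]
lateral correction world mm [-0.073   0.0249 -0.0427]
```

Emit:
{"method": "apply_moves", "body": {
  "rows": [
    [0.75,0,-1.3,0,0,0,1],
    [0.75,0,-1.3,0,0,0,1],
    [0,0,0,0,0,0,1]
  ]
}}

```text
time: 18.68
ee_pos: [0.5298, 0.0127, 0.1541]
tcp_rot: [150.0, -0.8, 86.4]
wrist_force: [-0.0, 0.1, -0.0]
opening: 0.0004
```

Emit:
{"method": "apply_moves", "body": {
  "rows": [
    [0.5,0,-0.9,0,0,0,1],
    [0,0,0,0,0,0,1]
  ]
}}

```text
time: 18.92
ee_pos: [0.5303, 0.0127, 0.1532]
tcp_rot: [150.0, -0.8, 86.4]
wrist_force: [0.3, -0.2, -0.3]
opening: 0.0001
```

```bash
python3 st.py
```

```text
t 18.925 TCP in mouth frame mm [ 0.2671  0.1047 68.3156] tip above mouth -3.1843854288259763 F in panel [ 0.1166 -0.1992 -0.3781] open 0.00010097229384975339
rot to -n (world rotvec deg) [-0.006  -0.0214 -0.003 ] ee [0.5303 0.0127 0.1532]
tip mouth frame [ 0.2401  0.1121 -3.1844]
lateral correction world mm [-0.2354 -0.0952 -0.1336]
```

Below 69 mm with no contact yet, so the pin is no higher than expected; keep feeling for it.

Emit:
{"method": "apply_moves", "body": {
  "rows": [
    [0.5,0,-0.9,0,0,0,1],
    [0,0,0,0,0,0,1]
  ]
}}

```text
time: 19.18
ee_pos: [0.5309, 0.0128, 0.1526]
tcp_rot: [150.0, -0.8, 86.4]
wrist_force: [-1.5, 0.4, 1.2]
opening: -0.0004
```

Emit:
{"method": "apply_moves", "body": {
  "rows": [
    [0.5,0,-0.9,0,0,0,1],
    [0,0,0,0,0,0,1]
  ]
}}

```text
time: 19.42
ee_pos: [0.5315, 0.013, 0.1526]
tcp_rot: [150.0, -0.8, 86.4]
wrist_force: [-6.5, 1.4, 7.6]
opening: -0.0002
```

```bash
python3 st.py
```

```text
t 19.425 TCP in mouth frame mm [ 0.969   0.3826 67.1486] tip above mouth -4.351439235504699 F in panel [-1.846   1.0942  9.8955] open -0.0001790521060732505
rot to -n (world rotvec deg) [-0.0355  0.0564 -0.0218] ee [0.5315 0.013  0.1526]
tip mouth frame [ 1.0376  0.4369 -4.3514]
lateral correction world mm [-0.8541 -0.348  -0.4845]
```

Emit:
{"method": "apply_moves", "body": {
  "rows": [
    [0.4,0,-0.8,0,0,0,1],
    [0.4,0,-0.8,0,0,0,1],
    [0,0,0,0,0,0,1]
  ]
}}

```text
time: 19.8
ee_pos: [0.5324, 0.013, 0.1528]
tcp_rot: [149.8, -0.8, 86.4]
wrist_force: [-18.3, 1.8, 20.0]
opening: 0.0001
```

```bash
python3 st.py
```

```text
t 19.8 TCP in mouth frame mm [ 1.9075  0.4865 66.9237] tip above mouth -4.5763115659596 F in panel [-5.899   1.0808 26.5133] open 0.00013451238318183833
rot to -n (world rotvec deg) [-0.0405  0.1646 -0.0273] ee [0.5324 0.013  0.1528]
tip mouth frame [ 2.1107  0.5545 -4.576 ]
lateral correction world mm [-1.6704 -0.4186 -0.9538]
```

Emit:
{"method": "apply_moves", "body": {
  "rows": [
    [-5,0.2,8.7,0,0,0,1],
    [-15,0.6,26,0,0,0,1],
    [-15,0.6,26,0,0,0,1],
    [-20,-40,35,0,0,0,0.8],
    [-5,-40,35,0,0,0,0.5],
    [0,0,0,0,0,0,0.5],
    [0,0,0,0,0,0,0.5]
  ]
}}

```text
time: 20.68
ee_pos: [0.472, -0.066, 0.2799]
tcp_rot: [150.1, -0.8, 86.3]
wrist_force: [0.6, 0.2, -1.2]
opening: 0.0428
```

```bash
python3 st.py; python3 shot.py w14;  python3 - <<'E'
from h import *
S=camera('scene');D=camera('side'); crop(S,'pics/s14.png',150,120,400,310,3); crop(D,'pics/d14.png',190,150,345,310,4)
crop(cv2.convertScaleAbs(S,alpha=1.7),'pics/s14z.png',225,160,305,230,9)
E
```

```text
t 20.675 TCP in mouth frame mm [ 15.9042 -80.9364 205.586 ] tip above mouth 134.08601510502928 F in panel [-0.1112  0.263  -1.3529] open 0.04281202922538915
rot to -n (world rotvec deg) [ 0.0067 -0.0704  0.0055] ee [ 0.472  -0.066   0.2799]
tip mouth frame [ 15.8168 -80.9502 134.0861]
lateral correction world mm [-10.4591  81.4311  -7.9521]
20.675 [ 0.472  -0.066   0.2799] [150.0789  -0.7669  86.3068] [-10.1342 -33.5232 -23.3357  70.4857   3.8695  84.7903] [ 0.5904  0.2391 -1.2272] 0.04281202922538915
```

View pics/w14.png

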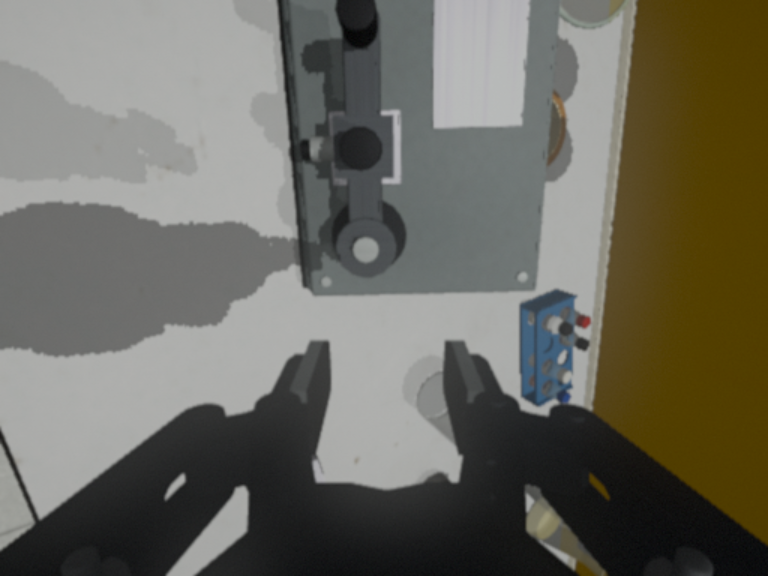

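View pics/s14.png

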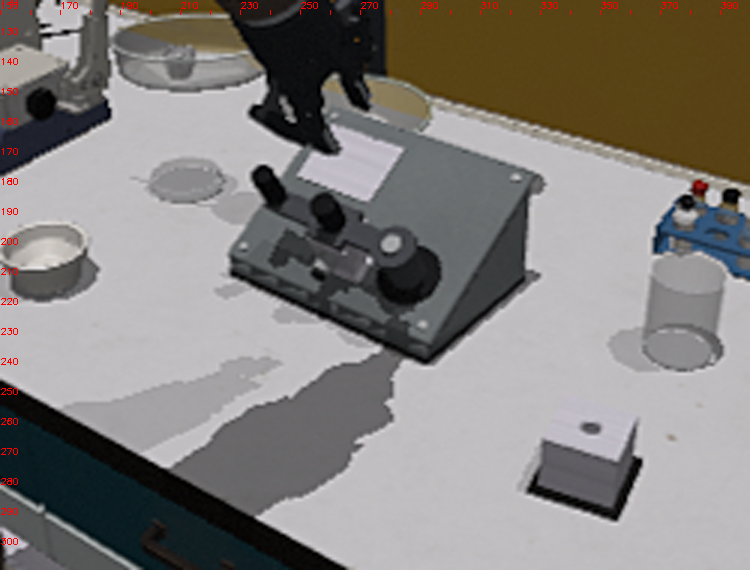

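View pics/d14.png

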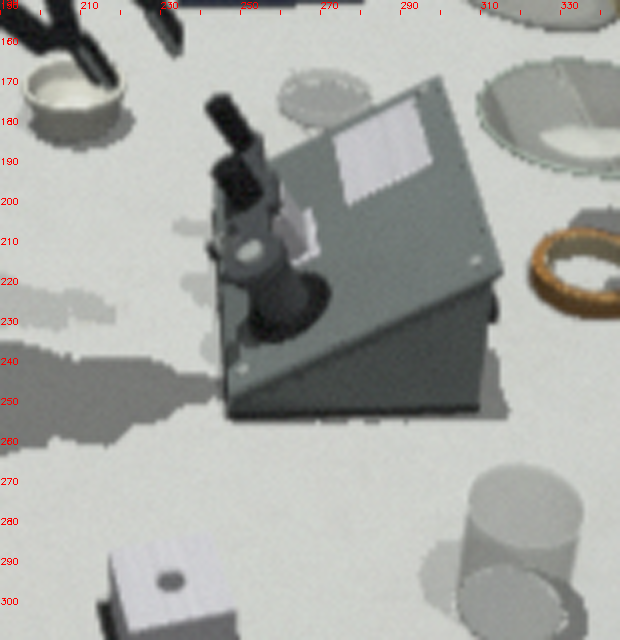

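View pics/s14z.png

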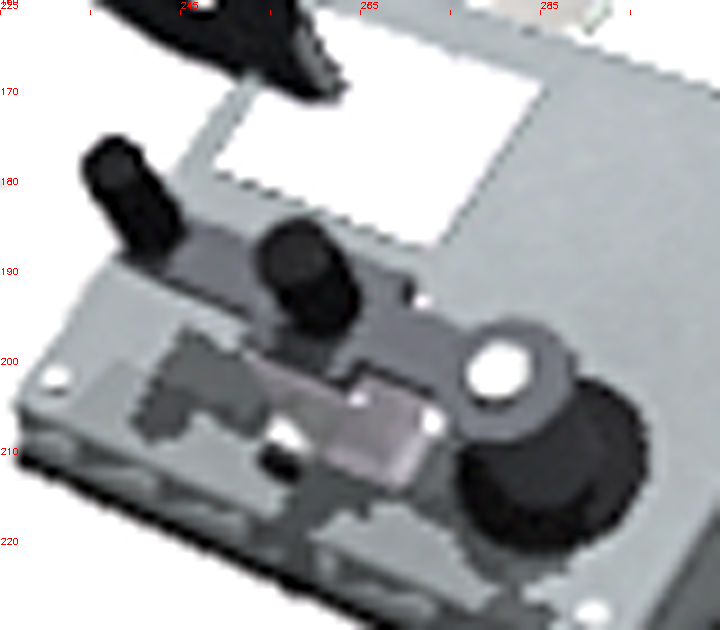

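```bash
python3 -c "
from workcell import job_done
print(job_done())"
```

```text
the job is handed in; nothing more can be done
None
```

The press is isolated: the lever is at off and the lockout pin is through it and fully home in the holder. I handed the job in at about 20.9 s of the 64 s. No verdict was reported.

**Lever:** I gripped the knob and swung it round. Afterwards the wrist camera put the lever at about 89.5°, and the gripper's position at the end of the swing put it at about 90.0°. That half-degree disagreement is about 0.7 mm at the hole, so I left it uncorrected.

**Pin:** It went in without touching the sides. The plunger pushed back with about 4–6 N sideways, and that force was gone once the pin seated.

**Seating:** The gripper stopped 33.5 mm above the holder's mouth, which is the computed home position. After letting go, I pressed on the head with closed fingertips at about 27 N. The top stayed firm 50 mm above the mouth, which also matches home.

**Last pictures:** The head is down on the lever, the stand is empty, and the mortar, beaker and dish look unmoved. The gripper is well clear, with the wrist force back to about 1 N. I never saw the plunger in the groove itself; I take it to be there from the forces and the pin's depth.

**Camera bias:** While holding the pin I found the wrist camera read about 1.3 mm off sideways, so I corrected for it before inserting the pin.

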